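Pull the interlock plug and hold a sprung charger hood below balance

ROBOT

A 6-joint arm with a two-finger parallel gripper is mounted at the origin on the work surface; the furniture and walls round the work are solid. World frame = base frame: x ahead of the robot, y to its left, z up, the work surface at z = 0. Lengths are in m, angles in degrees, forces in N, time in s.
With the tool pointing down it reaches from about 0.35 to 0.725 m from the base axis. Payload 4.3 kg.
Tool frame: the origin (TCP) lies midway between the tips of the shut fingers; the grasp point (between the pads) lies 19 mm behind it (r.grip_depth is the distance from the TCP to the grasp point, in m); z points along the fingers, y is the direction in which the jaws open and shut (so a half turn about z gives the same grasp; the last joint's range is limited). The gripper opens to 85 mm and grips with 20 to 120 N. Pads are 22 mm wide; open, the fingers measure 114 mm over their backs; the gripper's body (76 mm by 85 mm) begins 54 mm behind the grasp point. The pads swing forward as they close: fully open they stand 13 mm farther back than shut.
Start: joints at [69.425, 21.618, 4.641, 73.018, 0, 83.68], TCP at [0.142, 0.557, 0.194] pointing down, gripper open.
Joint ranges: [-156.06, 156.06], [-48.1, 94.91], [-58.44, 69.94], [-101.28, 121.22], [-78.64, 73.56], [-180, 180]. Speed limits (degrees/s): [147.25, 147.25, 180, 180, 180, 180].

INTERFACE

Orientations are given as a 3x3 rotation matrix whose columns are the frame's x, y, z axes.
In Python, from plant import r, vision gives the robot as it stands.
- The arm moves only by the shell command python3 -m crank 'ROWS' [FORCE]. ROWS is JSON, a list of rows, each an object with "gripper": the opening, from 0 (shut) to 1 (fully open); "travel": the shift along the tool's x, y, z in mm, a list of three; "angular": the turn, a rotation vector about the tool's x, y, z in rad, a list of three. In form: [{"gripper": gripper, "travel": [dx, dy, dz], "angular": [wx, wy, wz]}, ...]. A call has 1 to 20 rows; each row is the pose to reach, as a shift and turn from the pose measured when the call began, along the tool's axes at that moment; what a row does not reach only later rows make up. A row lasts 1/10 s, in which the tool goes at most 50 mm and 8.59 degrees, less where a joint would pass 70% of its speed; a pose out of reach is approached as far as the arm can. A call with a gripper value outside its range is refused whole. The fingers move at their own pace and stop on an object; FORCE is the grip in N (left out, the last holds). Time passes only in rows, so rows that repeat a pose let the fingers close. It gives the time, the measured TCP pose, the force and the opening at its end, in the units of the state.
- r.state(): the state, without advancing time (a new reading comes with each control period).
- vision.snapshot(name): name is "scene" or "side" or "wrist"; returns a dict with "pixels" (400x640x3 uint8, red, green, blue), "z_map" (400x640 float32, m along the optical axis (not along the pixel's ray), 0 where there is no reading), "camera_matrix" (3x3 intrinsics, pixels), "world_to_cam" (4x4, takes a point from world to camera coordinates). Camera axes: x right, y down, z forward; pixel columns grow to the right and rows downward; lengths in m; the calibration is good to about 2 mm. A picture is of the moment at which its call begins.
- r.finish_job(): hands the job in, once; it reports no verdict.
Trained networks look in a picture, given as the dict that the camera call returned (one of the last four; its "shot" number tells which), for a name from the list of things; names that differ only in an ending like _2 or _b are one class to them, and where a whole thing is asked for, a point or a joint stands for the part that bears it (a point fixed in the world has none). Each returns a list of dicts, best first, with "score" (0 to 1); they miss things now and then, are a little off and sometimes report something else, mostly with a low value. They report only what shows in the picture. A call takes as long as a camera call. They do not tell look-alikes from the thing itself.
- vision.recognise(picture, label): "rect" ([left, top, right, bottom] in pixels, round what is visible of it).
- vision.silhouettes(picture, label): "pixels" (400x640 bool, what is visible of it) and "rect" ([left, top, right, bottom] in pixels, round what is visible of it).
- vision.landmark_of(picture, label): "centre" ([column, row] in pixels: a listed point, or the origin of a listed thing).
The state is a dict: "clock": time; "q": joint angles; "joint_velocities": joint speeds; "joint_efforts": joint torques, N m; "tool_pos": TCP position; "tool_rot": TCP orientation; "ft_force": force on the tool from outside, world axes, zero at the start; "ft_torque": the same for the moment, N m; "finger_gap": opening from 0.0 (shut) to 1.0 (fully open).
Only numpy, scipy, OpenCV 4.12 (cv2) and the standard library are available. Lean on these libraries where they do the work, as an engineer would, in place of code of your own. Each camera call takes 0.05 s, during which the arm holds its last target.

TASK

The cells in the charging case need a look: pull the interlock plug straight up out of its socket on the front of the case while the hood is still shut, and put the plug down in the open tray. Then take the sprung hood by its bar and raise it a little past its balance point (60 degrees open, where it lines up with the slanted steel strip on the side of the case), never letting it swing on back to its stop. Ease it back and finish still gripping the bar, holding the hood still about ten degrees below the balance point, where it would fall shut if let go; leave the two test weights where they stand.

Things in the scene. Friction and masses are not known exactly. Their poses are not given: they have to be found in the camera images.
- case: Charging case: open grey box 140 (x) x 200 (y) x 136 mm, fixed, hood on top. Origin: centre of its underside; +x from its front (socket, bar) to its hinge, +y to the left as the robot sees it, z up. Black socket block on its front centred at x -97, y +70 mm, 54 x 60 mm, top 135 mm high. Steel strip on its left side (y +111) slants from the hinge up to the front at 60 degrees: the balance angle.
- hood (a joint): Hood angle, rad: 0 shut and level, grows as the front edge rises, stop at 1.5. Sprung: below 1.05 (60 degrees) it falls shut, above it swings open by itself; near there it takes under 1 N at the bar, about 1.5 N to lift it off the case. Grey plate, 155 mm from hinge to front edge, 205 mm wide, top 144 mm above the bench when shut, 0.7 kg.
- hood_hinge (a point): Point on the hood's hinge axis in line with the middle of the bar: 140 mm above the bench, case x +72, y -25 mm. The axis runs along the case's y.
- hood_bar (a point): Middle of the hood's bar: round steel, 10 mm thick, along the case's y, 74 mm free between two end arms, 25 mm before the hood's front edge and 30 mm above its top; pinch it from above, a finger before and one behind it; it can turn between them. Shut: 180 mm before the hinge and 34 mm above it (174 mm above the bench); it moves on a circle of radius 183 mm about the hinge.
- plug_grip (a point): Centre of the plug's handle: black ribbed block 26 (case x) x 22 (case y) x 40 mm high, in line with the case, 174 mm above the bench at the start. The plug is loose, 99 mm long, 80 g; 20 mm below this point a flange 46 x 36 x 6 mm reaches over the hood's edge, below it a grey shank stands 40 mm deep in the socket, its foot 79 mm below this point. Sprung pins: about 10 N straight up frees it.
- plug: The same plug; origin at the centre of its foot.
- tray: Open grey tray, 130 mm (its x) by 170 mm (its y), walls 42 mm high and 4 mm thick, floor 4 mm; loose, 0.5 kg, empty. Origin: centre of its underside.
- test_weight_1: Bystander: brass-coloured test weight, 38 mm wide, 65 mm high, on the bench to the right of the case. Origin under its centre.
- test_weight_2: Bystander: steel test weight, 29 mm wide, 49 mm high, on the bench to the right of the case. Origin under its centre.
Not all that is in view belongs to the job. Of the things that look like the plug, the larger one is meant.

How it is judged (in metres and radians):
On the way, in this order (a step that is already met when the one before it is completed fails the run):
1. the plug is pulled right out of its socket with the hood still shut (z of plug_grip in the frame of case above 0.222 m and value of joint hood below 0.08 rad), for 0.1 s.
2. the plug lies or stands in the tray, let go, with the hood still shut (x of plug_grip in the frame of tray between -0.065 and 0.065 m and y of plug_grip in the frame of tray between -0.085 and 0.085 m and z of plug_grip in the frame of tray below 0.095 m and contact force between the fingers and plug below 0.05 N and linear speed of plug below 0.03 m/s and value of joint hood below 0.08 rad), for 0.2 s.
3. the hood is past its balance point (over 1.08 rad), with the fingers on it (value of joint hood above 1.08 rad and contact force between the fingers and hood above 0.05 N), for 0.1 s.
At the end, for the whole second after the job is handed in: the hood stands still between 0.78 and 0.97 rad (5 to 15 degrees below its balance point of 1.05 rad), gripped by the fingers with over 1 N; the plug rests in the tray, let go and clear of the hood (value of joint hood between 0.78 and 0.97 rad and velocity of joint hood between -0.1 and 0.1 rad/s and contact force between the fingers and hood above 1 N and contact force between plug and hood below 0.05 N and x of plug_grip in the frame of tray between -0.065 and 0.065 m and y of plug_grip in the frame of tray between -0.085 and 0.085 m and z of plug_grip in the frame of tray below 0.095 m and contact force between the fingers and plug below 0.05 N and linear speed of plug below 0.03 m/s); the arm keeps its last pose, push and grip.
It fails at once if the hood swings on back towards its stop (over 1.40 rad) (value of joint hood above 1.4 rad).
It fails at once if a test weight is pushed over 30 mm (distance of any of test_weight_1, test_weight_2 from where it was at the start of the episode above 0.03 m).
It also fails if it takes over 58 s, if anything falls off the work surface, if the arm or the gripper's body presses on something with over 40 N, if the wrist force passes 120 N, or if a joint passes its speed limit or range.

## Working session

There is one attempt and no reset: what is moved stays moved. The work goes in short steps, Python scripts to look and compute and a shell command to move; the robot and the scene stay as the last step left them, time stands still between calls to the robot, and variables do not carry over. Pictures are saved under pics/ and viewed, and the job is handed in when it is done.

```bash
ls; mkdir -p pics
python3 - <<'E'
from plant import r, vision
import cv2, numpy as np
s=r.state(); print(s)
for n in ("scene","side","wrist"):
    p=vision.snapshot(n); cv2.imwrite(f"pics/{n}0.png",p["pixels"][:,:,::-1])
    np.savez(f"{n}0.npz",**{k:np.array(v) for k,v in p.items()})
    print(n,p["camera_matrix"].tolist(),np.round(p["world_to_cam"],4).tolist())
    for l in ("case","hood","hood_bar","hood_hinge","plug_grip","plug","tray","test_weight_1"):
        try:
            print(l,[(np.round(d["centre"]).tolist(),round(d["score"],2)) for d in vision.landmark_of(p,l)][:4])
        except Exception as e: print(l,e)
print(r.state()["clock"])
E
```

```text
pics
{'clock': 0.0, 'q': array([ 6.94254925e+01,  2.16615948e+01,  4.56180956e+00,  7.30188140e+01,
       -6.17918022e-04,  8.36812633e+01]), 'joint_velocities': array([ 0.10428461, -0.07652747,  0.00521838,  0.00743227,  0.07411768,
       -0.01480665]), 'joint_efforts': array([ 1.77286791e-03, -4.63603306e+01,  2.69874626e+01,  2.06911960e-02,
        2.48502911e-04,  4.36423974e-06]), 'tool_pos': array([0.14131897, 0.5565946 , 0.19335639]), 'tool_rot': array([[-9.69206037e-01,  2.46250163e-01, -7.17333717e-04],
       [ 2.46251112e-01,  9.69204117e-01, -1.94170516e-03],
       [ 2.17097579e-04, -2.05855659e-03, -9.99997858e-01]]), 'ft_force': array([0.39101676, 0.03000451, 0.10732502]), 'ft_torque': array([-0.00875892,  0.02723837, -0.00388898]), 'finger_gap': 1.0027576453098648}
scene [[449.4262187739907, 0.0, 310.72668633361434], [0.0, 449.4262187739907, 200.50689023227238], [0.0, 0.0, 1.0]] [[0.9073, -0.4203, 0.0091, -0.4051], [-0.2819, -0.6244, -0.7284, 0.4141], [0.3119, 0.6584, -0.6851, 1.0783], [0.0, 0.0, 0.0, 1.0]]
case [([352.0, 261.0], 0.69), ([329.0, 214.0], 0.6)]
hood 
[... 684 characters left out ...]
p, test_weight, tray
hood_bar [([307.0, 189.0], 0.84), ([439.0, 214.0], 0.5)]
hood_hinge [([306.0, 167.0], 0.76)]
plug_grip [([213.0, 288.0], 0.5), ([275.0, 187.0], 0.46)]
plug [([275.0, 206.0], 0.63), ([186.0, 288.0], 0.6)]
tray [([441.0, 213.0], 0.9)]
test_weight_1 [([356.0, 202.0], 0.46)]
wrist [[329.7388454616992, 0.0, 316.94298908102706], [0.0, 329.7388454616992, 193.52002552067626], [0.0, 0.0, 1.0]] [[0.2464, 0.9692, 0.0011, -0.5759], [0.9156, -0.2331, 0.3275, -0.0416], [0.3177, -0.0797, -0.9448, 0.3804], [0.0, 0.0, 0.0, 1.0]]
case []
hood it knows: case, hood_bar, hood_hinge, plug, plug_grip, test_weight, tray
hood_bar []
hood_hinge []
plug_grip []
plug []
tray []
test_weight_1 []
1.2
```

View pics/scene0.png

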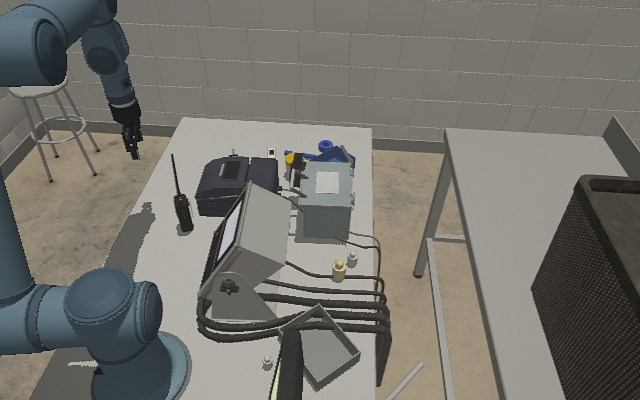

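View pics/side0.png

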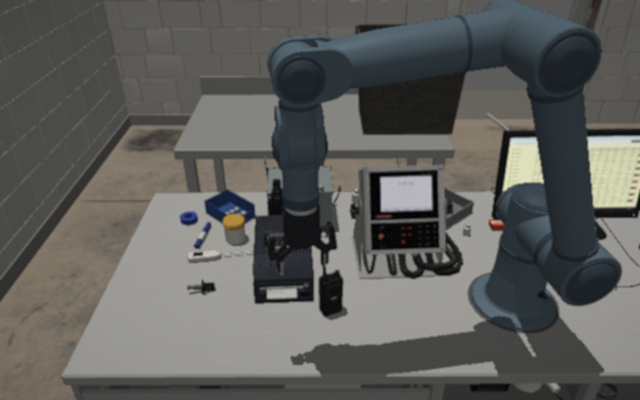

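View pics/wrist0.png

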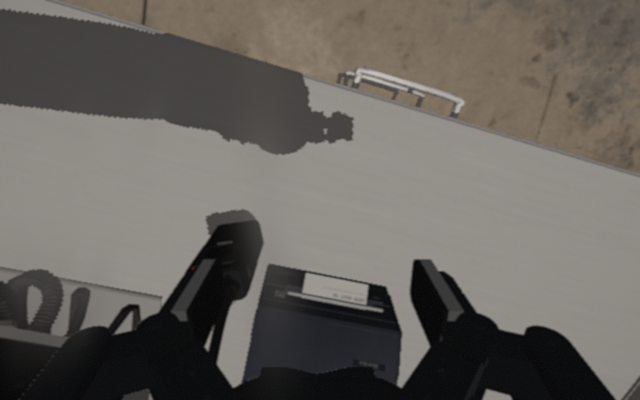

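The scene view shows the grey case at about (328,200) with bar and plug at its left, (295,175). The tray is at (320,345) and the weights at (338,270) and (352,258). A console stands between the robot and the case. I'll enlarge the case and the plug candidates, then project to 3D.

```bash
cat > h.py <<'E'
import numpy as np, cv2
def load(n): return dict(np.load(n+".npz",allow_pickle=True))
def cloud(p):
    K=p["camera_matrix"];T=np.linalg.inv(p["world_to_cam"]);z=p["z_map"]
    v,u=np.mgrid[0:400,0:640]
    c=np.stack([(u-K[0,2])/K[0,0]*z,(v-K[1,2])/K[1,1]*z,z],-1)
    w=c@T[:3,:3].T+T[:3,3]; w[z==0]=np.nan
    return w
def proj(p,X):
    X=np.atleast_2d(X);c=X@p["world_to_cam"][:3,:3].T+p["world_to_cam"][:3,3]
    q=c@p["camera_matrix"].T; return q[:,:2]/q[:,2:]
def ray(p,uv,z):  # intersect pixel ray with plane height z
    T=np.linalg.inv(p["world_to_cam"]);K=p["camera_matrix"]
    d=T[:3,:3]@np.array([(uv[0]-K[0,2])/K[0,0],(uv[1]-K[1,2])/K[1,1],1]);o=T[:3,3]
    return o+d*(z-o[2])/d[2]
E
python3 - <<'E'
from h import *
s=load("scene0");d=load("side0")
a=cv2.resize(s["pixels"][120:300,180:400],None,fx=3.6,fy=3.2,interpolation=cv2.INTER_CUBIC)
cv2.imwrite("pics/sc_crop.png",a[:,:,::-1][:600,:800])
b=cv2.resize(d["pixels"][150:310,170:380],None,fx=3.7,fy=3.7,interpolation=cv2.INTER_CUBIC)
cv2.imwrite("pics/sd_crop.png",b[:,:,::-1])
w=cloud(s);wd=cloud(d)
print("plug cand", ray(s,(295,157),.174),ray(s,(231,159),0.05), ray(d,(275,187),.174),ray(d,(213,288),.02))
print("bar",ray(s,(291,177),.174),ray(d,(307,189),.174))
print("hinge",ray(s,(352,190),.14),ray(d,(306,167),.14))
print("tray",ray(s,(318,349),0),ray(d,(441,213),0))
print("tw",ray(s,(338,278),0),ray(s,(351,264),0))
for u,v in [(295,157),(231,159),(291,177),(330,180),(330,270),(352,258),(320,350),(240,250),(235,185)]: print((u,v),w[v,u].round(3))
E
```

```text
plug cand [0.58299864 0.4163076  0.174     ] [0.4319836  0.64712904 0.05      ] [0.58312279 0.40966361 0.174     ] [0.42624314 0.68054732 0.02      ]
bar [0.5334513 0.3318877 0.174    ] [0.52473323 0.33266748 0.174     ]
hinge [0.69242513 0.23793678 0.14      ] [0.69808511 0.24053516 0.14      ]
tray [ 0.41130235 -0.11937956  0.        ] [ 4.11417950e-01 -1.17556070e-01  1.11022302e-16]
tw [0.55826024 0.05523704 0.        ] [0.61668003 0.0846496  0.        ]
(295, 157) [0.578 0.404 0.184]
(231, 159) [0.409 0.545 0.13 ]
(291, 177) [0.532 0.328 0.177]
(330, 180) [0.649 0.3   0.147]
(330, 270) [ 0.551  0.092 -0.002]
(352, 258) [0.614 0.079 0.035]
(320, 350) [ 0.414 -0.126  0.004]
(240, 250) [0.287 0.037 0.274]
(235, 185) [0.381 0.414 0.132]
```

View pics/sc_crop.png

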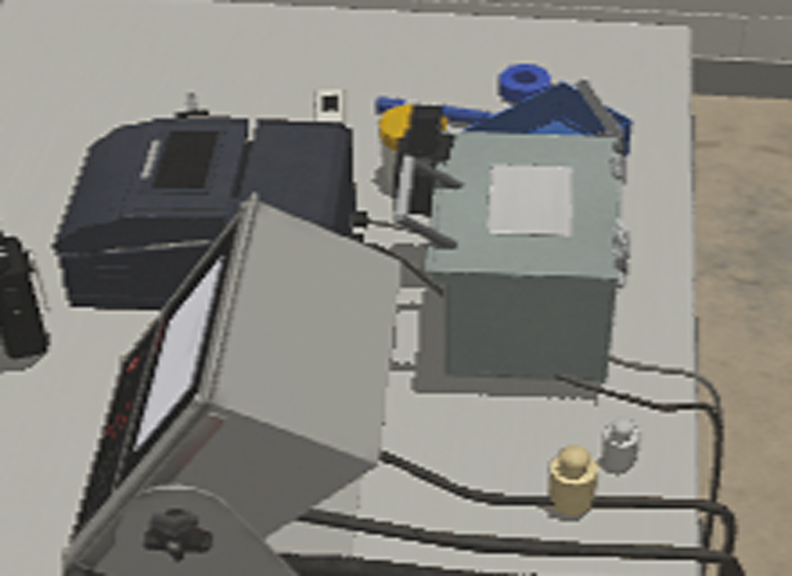

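View pics/sd_crop.png

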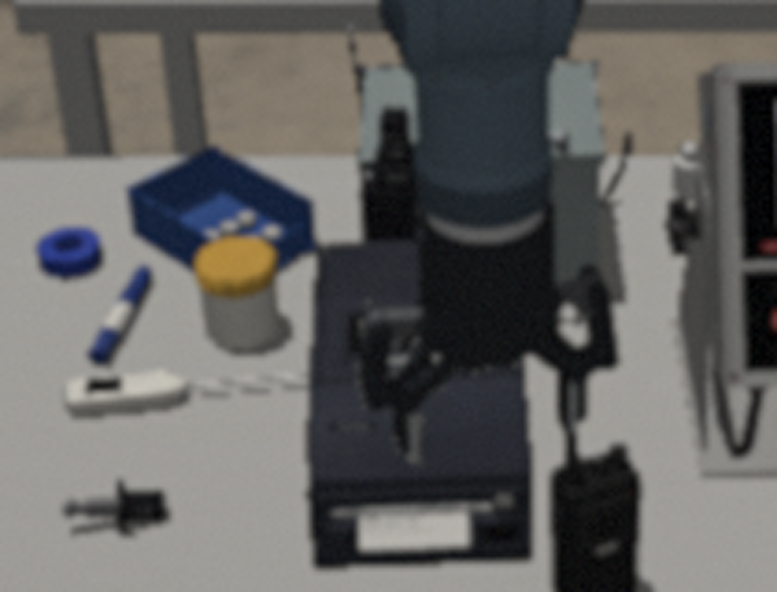

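Two things look like the plug. A stands in the case's socket (scene 295,157; side 275,187), and B is a smaller one lying on the bench (side 205,288). A fits: it is larger, upright, and at 174 mm height in front of the case; the crop confirms this. Next I fit the case and tray poses from depth.

Run:
```python
from h import *
s=load("scene0");w=cloud(s)
P=w.reshape(-1,3)
m=(P[:,2]>.139)&(P[:,2]<.152)&(P[:,0]>.5)&(P[:,0]<.8)&(P[:,1]>.1)&(P[:,1]<.5)
Q=P[m];print(len(Q),Q[:,2].mean())
print(cv2.minAreaRect(Q[:,:2].astype(np.float32)*1000), (cv2.boxPoints(cv2.minAreaRect(Q[:,:2].astype(np.float32)*1000))).round())
# top height map combined
for nm in ("scene0","side0"):
    P=cloud(load(nm)).reshape(-1,3);P=P[np.isfinite(P[:,0])]
    H=np.zeros((600,500,3),np.uint8);H[:]=(60,0,60)
    ix=((P[:,0]+.0)*600).astype(int);iy=((.5-P[:,1]+.25)*600).astype(int)
    ok=(ix>=0)&(ix<500)&(iy>=0)&(iy<600)&(P[:,2]<.45)
    o=np.argsort(P[:,2]);o=o[ok[o]]
    c=cv2.applyColorMap(np.clip(P[:,2]*255/.35,0,255).astype(np.uint8).reshape(-1,1),cv2.COLORMAP_JET)[:,0]
    H[iy[o],ix[o]]=c[o]
    for g in range(0,9): cv2.line(H,(g*60,0),(g*60,599),(255,255,255),1);cv2.line(H,(0,int(g*60+30)),(499,int(g*60+30)),(255,255,255),1)
    for g in range(0,10): cv2.putText(H,f"{.7-g*.1:.1f}",(0,int(30+g*60)),0,.4,(255,255,255));cv2.putText(H,f"{g*.1:.1f}",(g*60,595),0,.4,(255,255,255))
    cv2.imwrite(f"pics/hm_{nm}.png",H)
# tray
P=cloud(s).reshape(-1,3)
m=(P[:,2]>.034)&(P[:,2]<.05)&(P[:,0]>.25)&(P[:,0]<.6)&(P[:,1]>-.3)&(P[:,1]<.02)
Q=P[m];print(len(Q)); print(cv2.minAreaRect(Q[:,:2].astype(np.float32)*1000))
```

```text
2389 0.14467549287868425
((621.3609619140625, 305.63836669921875), (224.73558044433594, 199.39083862304688), 62.705039978027344) [[481. 251.]
 [658. 160.]
 [761. 360.]
 [584. 451.]]
583
((372.1389465332031, -89.63668823242188), (198.41067504882812, 240.31776428222656), 10.72739315032959)
```

View pics/hm_scene0.png

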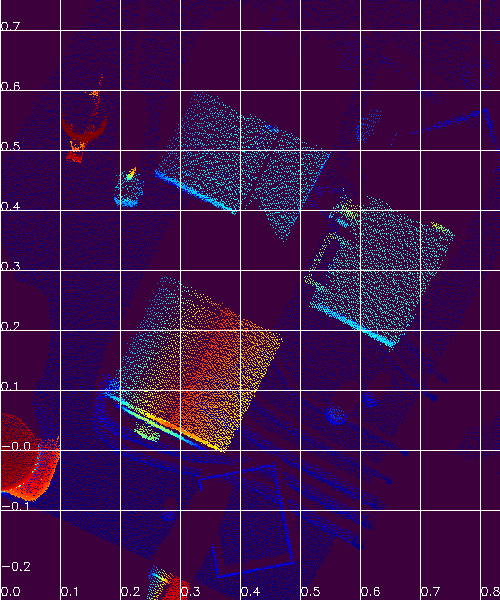

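View pics/hm_side0.png

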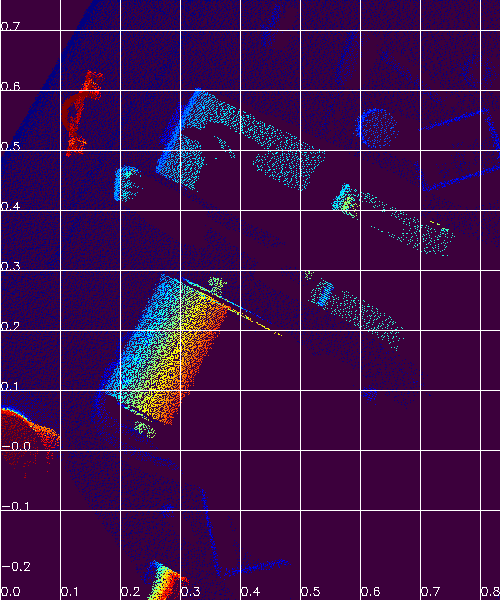

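Case yaw is about -27.5°, the tray centre is about (0.41,-0.118) with yaw about 10.7°. I'll move over the case with the jaws along the case's x, then look again.

```bash
python3 -m crank '[{"gripper":0.7,"travel":[0,0,-50],"angular":[0,0,0]},{"gripper":0.7,"travel":[0,0,-100],"angular":[0,0,-0.14]},{"gripper":0.7,"travel":[-20,0,-150],"angular":[0,0,-0.28]},{"gripper":0.7,"travel":[-60,-3,-160],"angular":[0,0,-0.42]},{"gripper":0.7,"travel":[-105,-6,-160],"angular":[0,0,-0.56]},{"gripper":0.7,"travel":[-150,-10,-160],"angular":[0,0,-0.70]},{"gripper":0.7,"travel":[-195,-14,-160],"angular":[0,0,-0.84]},{"gripper":0.7,"travel":[-240,-17,-160],"angular":[0,0,-0.98]},{"gripper":0.7,"travel":[-285,-20,-160],"angular":[0,0,-1.12]},{"gripper":0.7,"travel":[-330,-23,-150],"angular":[0,0,-1.26]},{"gripper":0.7,"travel":[-375,-26,-135],"angular":[0,0,-1.34]},{"gripper":0.7,"travel":[-420,-29,-115],"angular":[0,0,-1.34]},{"gripper":0.7,"travel":[-461,-32,-95],"angular":[0,0,-1.34]},{"gripper":0.7,"travel":[-461,-32,-95],"angular":[0,0,-1.34]}]'
python3 - <<'E'
from plant import r, vision
import cv2, numpy as np
from h import *
s=r.state(); print(s["clock"],s["tool_pos"],s["tool_rot"].round(3).tolist(),s["q"].round(1),s["ft_force"])
for n in ("scene","side","wrist"):
    p=vision.snapshot(n); cv2.imwrite(f"pics/{n}1.png",p["pixels"][:,:,::-1])
    np.savez(f"{n}1.npz",**{k:np.array(v) for k,v in p.items()})
    hs={"hood_bar":.174,"hood_hinge":.14,"plug_grip":.174,"plug":.095,"tray":0,"case":0,"test_weight_1":0}
    for l,z in hs.items():
        print(n,l,[(np.round(d["centre"],1).tolist(),round(d["score"],2),ray(p,d["centre"],z).round(4).tolist()) for d in vision.landmark_of(p,l)][:3])
E
```

```text
clock: 2.6
tool_pos: [0.5843, 0.4088, 0.2819]
tool_rot: [[-0.467, -0.884, -0.007], [-0.884, 0.467, -0.006], [0.009, 0.003, -1.0]]
ft_force: [-0.2, -0.6, -1.5]
finger_gap: 0.699
2.6 [0.58429995 0.40884595 0.2819234 ] [[-0.467, -0.884, -0.007], [-0.884, 0.467, -0.006], [0.009, 0.003, -1.0]] [ 2.990e+01  4.650e+01  6.090e+01  1.049e+02 -1.000e-01 -3.220e+01] [-0.17043731 -0.55087655 -1.453018  ]
scene hood_bar [([292.8, 174.8], 0.89, [0.5424, 0.3391, 0.174])]
scene hood_hinge [([350.8, 189.1], 0.9, [0.6911, 0.243, 0.14])]
scene plug_grip [([297.2, 158.2], 0.64, [0.5869, 0.4079, 0.174]), ([232.5, 157.6], 0.53, [0.403, 0.4938, 0.174])]
scene plug [([295.0, 177.1], 0.63, [0.5801, 0.4127, 0.095]), ([232.6, 149.0], 0.61, [0.4414, 0.6418, 0.095]), ([328.5, 214.9], 0.47, [0.602, 0.2118, 0.095])]
scene tray [([316.6, 348.7], 0.94, [0.4085, -0.1172, 0.0])]
scene case [([317.8, 348.8], 0.63, [0.4111, -0.1187, 0.0]), ([332.4, 215.8], 0.56, [0.6573, 0.2862, 0.0])]
scene test_weight_1 [([338.3, 277.0], 0.63, [0.5607, 0.058, 0.0]), ([352.9, 263.1], 0.49, [0.6234, 0.0853, 0.0])]
side hood_bar [([305.8
[... 397 characters left out ...]
[300.2, 214.4], 0.66, [0.6434, 0.2955, 0.0])]
side test_weight_1 [([355.1, 199.4], 0.45, [0.6282, 0.0847, 0.0])]
wrist hood_bar [([315.7, 58.2], 0.72, [0.5343, 0.3237, 0.174])]
wrist hood_hinge [([124.4, 56.8], 0.89, [0.6895, 0.2395, 0.14]), ([305.8, 169.4], 0.41, [0.5916, 0.4113, 0.14])]
wrist plug_grip [([306.1, 172.7], 0.73, [0.5876, 0.4067, 0.174]), ([470.6, 255.1], 0.59, [0.4806, 0.5598, 0.174])]
wrist plug [([475.0, 292.8], 0.92, [0.4778, 0.6768, 0.095]), ([308.4, 150.1], 0.86, [0.5851, 0.4025, 0.095]), ([123.5, 59.3], 0.7, [0.7122, 0.2275, 0.095])]
wrist tray []
wrist case [([239.2, 85.3], 0.97, [0.6377, 0.2974, 0.0])]
wrist test_weight_1 [([317.6, 55.4], 0.45, [0.5266, 0.3132, 0.0])]
```

View pics/wrist1.png

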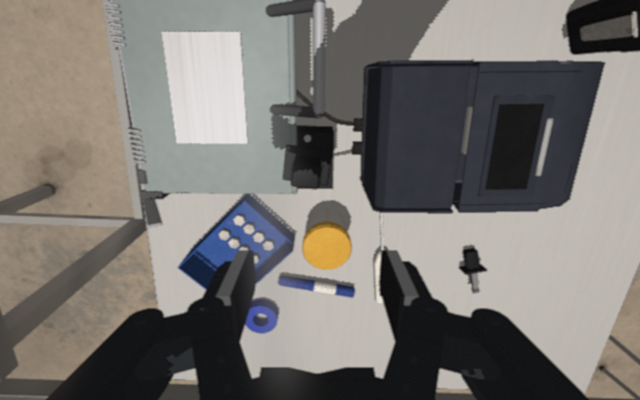

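View pics/side1.png

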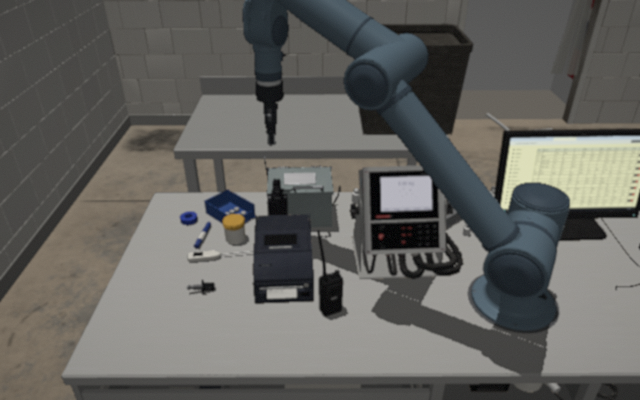

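Run:
```python
from h import *
from scipy.optimize import minimize
s0=load("scene0");s1=load("scene1");w1=load("wrist1");sd=load("side1")
pts=[]
for nm,p in (("s0",s0),("w1",w1),("sd",sd)):
    P=cloud(p).reshape(-1,3)
    m=(P[:,2]>.139)&(P[:,2]<.15)&(P[:,0]>.5)&(P[:,0]<.8)&(P[:,1]>.1)&(P[:,1]<.48)
    Q=P[m]; print(nm,len(Q),Q[:,2].mean())
    if nm=="sd": continue
    # template fit: rect hood x -83..72, y +-102.5
    from scipy.spatial import cKDTree
    t=cKDTree(Q[:,:2])
    g=np.stack(np.meshgrid(np.arange(-.083+.0,.073,.004),np.arange(-.1025,.103,.004)),-1).reshape(-1,2)
    def cost(a,dbg=False):
        c,si=np.cos(a[2]),np.sin(a[2]);R=np.array([[c,-si],[si,c]])
        L=(Q[:,:2]-a[:2])@R
        out=np.maximum(np.maximum(-.083-L[:,0],L[:,0]-.072),0)+np.maximum(np.abs(L[:,1])-.1025,0)
        W=g@R.T+a[:2]; d=t.query(W)[0]
        return np.minimum(out,.01).mean()+np.minimum(d,.012).mean()
    b=min((minimize(cost,[.635,.29,y],method="Nelder-Mead",options=dict(xatol=1e-5,fatol=1e-8)) for y in (-.44,-.48,-.52)),key=lambda r:r.fun)
    print(b.x,np.degrees(b.x[2]),b.fun)
    x,y,a=b.x;R=np.array([[np.cos(a),-np.sin(a)],[np.sin(a),np.cos(a)]])
    for n,q in (("plug",(-.097,.07)),("bar",(-.108,-.025)),("hinge",(.072,-.025))): print(n,(R@np.array(q)+b.x[:2]).round(4))
for nm,p in (("w1",w1),("s0",s0),("s1",s1),("sd",sd)):
    P=cloud(p).reshape(-1,3)
    m=(P[:,2]>.188)&(P[:,2]<.2)&(np.hypot(P[:,0]-.585,P[:,1]-.409)<.03)
    Q=P[m];print(nm,"plugtop",len(Q),Q.mean(0) if len(Q) else None, cv2.minAreaRect(Q[:,:2].astype(np.float32)*1000) if len(Q)>4 else None)
```

```text
s0 2369 0.14462414835182535
[ 0.64040826  0.29202752 -0.48331846] -27.692107840240745 0.0019469085486100198
plug [0.587  0.3991]
bar [0.5332 0.3201]
hinge [0.6925 0.2364]
w1 32056 0.1440731585063181
[ 0.65057076  0.31164523 -0.53483123] -30.643571957810117 0.0014644181894343453
plug [0.6028 0.4213]
bar [0.5449 0.3452]
hinge [0.6998 0.2534]
sd 1467 0.14471728074216525
w1 plugtop 715 [0.58666036 0.40401208 0.19282512] ((587.1392822265625, 404.7892150878906), (22.19265365600586, 25.967926025390625), 53.67161560058594)
s0 plugtop 45 [0.58539073 0.40072146 0.19197297] ((585.104736328125, 401.88818359375), (25.290922164916992, 25.94974708557129), 56.55313491821289)
s1 plugtop 46 [0.5842669  0.4004063  0.19271168] ((585.10400390625, 400.6131896972656), (23.909912109375, 25.65774917602539), 56.66771697998047)
sd plugtop 41 [0.58258035 0.40681621 0.19317252] ((585.589599609375, 405.3622741699219), (20.52574348449707, 27.302927017211914), 54.8544807434082)
```

The wrist view shows the plug upright by the case's front edge at (312,150), and the smaller look-alike lying at (472,262). The hood is aligned with the jaws. The plug top by depth is at (0.587,0.4045). I'll descend and grip.

```bash
python3 -m crank '[{"gripper":0.7,"travel":[1.5,-5,30],"angular":[0,0,0]},{"gripper":0.7,"travel":[1.5,-5,65],"angular":[0,0,0]},{"gripper":0.7,"travel":[1.5,-5,95],"angular":[0,0,0]},{"gripper":0.7,"travel":[1.5,-5,115],"angular":[0,0,0]},{"gripper":0.7,"travel":[1.5,-5,122],"angular":[0,0,0]},{"gripper":0.7,"travel":[1.5,-5,122],"angular":[0,0,0]}]' 60
python3 - <<'E'
from plant import r, vision
import cv2, numpy as np
for n in ("side","wrist"):
    p=vision.snapshot(n); cv2.imwrite(f"pics/{n}2.png",p["pixels"][:,:,::-1])
    if n=="side": cv2.imwrite("pics/side2c.png",cv2.resize(p["pixels"][130:260,210:370],None,fx=4.5,fy=4.5,interpolation=cv2.INTER_CUBIC)[:,:,::-1])
s=r.state(); print(s["clock"],s["ft_force"],s["tool_rot"][:,2])
E
```

```text
clock: 4.4
tool_pos: [0.5836, 0.4087, 0.1663]
tool_rot: [[-0.462, -0.887, -0.002], [-0.887, 0.462, -0.001], [0.002, 0.001, -1.0]]
ft_force: [0.4, -0.2, 1.7]
finger_gap: 0.703
4.5 [0.36003684 0.38765217 0.42393405] [ 0.00163963  0.00101926 -0.99999814]
```

View pics/wrist2.png

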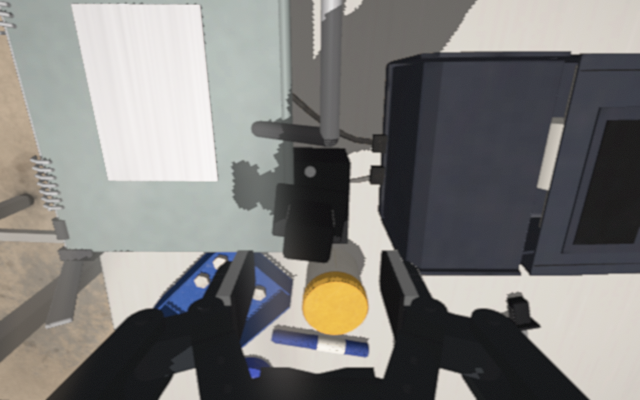

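View pics/side2c.png

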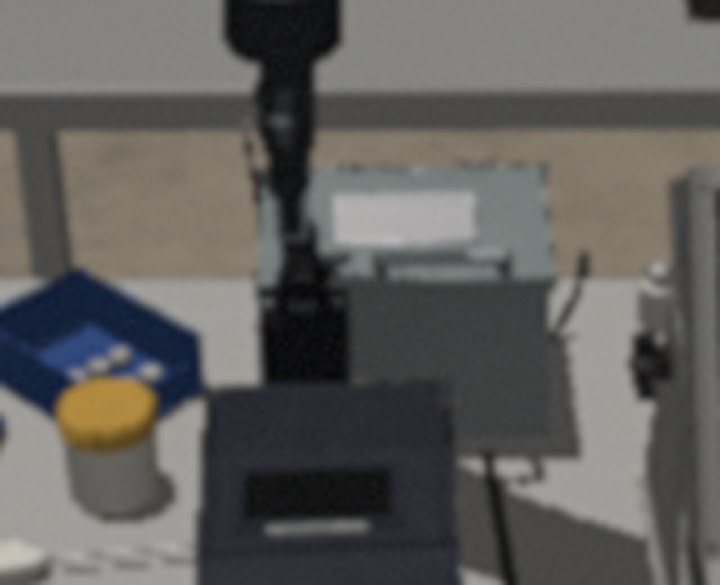

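Run:
```python
from plant import r, vision
import cv2, numpy as np
from h import *
p=vision.snapshot("wrist");s=r.state();t=s["tool_pos"];R=s["tool_rot"]
print(s["clock"],t,R.round(4).tolist())
print("grip pt px",proj(p,t-R[:,2]*.019),"tcp px",proj(p,t))
for l,z in (("plug_grip",.174),("hood_bar",.174),("hood_hinge",.14)):
    print(l,[(d["centre"],d["score"],ray(p,d["centre"],z).round(4)) for d in vision.landmark_of(p,l)])
P=cloud(p).reshape(-1,3);P=P[(np.hypot(P[:,0]-.585,P[:,1]-.405)<.035)]
for a,b in((.186,.2),(.153,.162)):
    Q=P[(P[:,2]>a)&(P[:,2]<b)];print(a,len(Q),Q.mean(0),cv2.minAreaRect(Q[:,:2].astype(np.float32)*1000))
```

```text
4.55 [0.58524106 0.40966619 0.16911577] [[-0.4615, -0.8872, 0.0025], [-0.8872, 0.4615, 0.0015], [-0.0025, -0.0015, -1.0]]
grip pt px [[315.21287858 243.84984303]] tcp px [[315.33601803 228.8218389 ]]
plug_grip [([311.8, 226.9], 0.62, array([0.5854, 0.4056, 0.174 ])), ([517.0, 308.1], 0.57, array([0.4961, 0.516 , 0.174 ]))]
hood_bar [([329.8, 47.4], 0.58, array([0.5332, 0.3252, 0.174 ])), ([310.8, 226.5], 0.48, array([0.5858, 0.4051, 0.174 ]))]
hood_hinge [([20.6, 53.1], 0.88, array([0.6918, 0.2431, 0.14  ]))]
0.186 1955 [0.58596754 0.40309102 0.19253412] ((586.81494140625, 404.51629638671875), (22.44293785095215, 25.944232940673828), 54.77296829223633)
0.153 1683 [0.58440547 0.39946468 0.15429138] ((586.818359375, 404.4864196777344), (35.448638916015625, 45.49904251098633), 54.695247650146484)
```

Run:
```python
from plant import r, vision
import cv2, numpy as np
from h import *
p=vision.snapshot("wrist");s=r.state();print(s["clock"],s["tool_pos"],s["q"].round(2),s["ft_force"])
W=cloud(p)
m=(W[...,2]>.139)&(W[...,2]<.149)&(W[...,0]>.5)&(W[...,1]<.45)
pts=[]
for v in range(5,400,3):
    c=np.where(m[v])[0]
    c=c[c<300]
    if len(c)>50: pts.append((v,c.max(),*W[v,c.max()]))
pts=np.array(pts)
print(pts[::6].round(3))
a=pts[(pts[:,0]<110)|(pts[:,0]>300)]
for q in (pts[pts[:,0]<115],):
    l=cv2.fitLine(q[:,2:4].astype(np.float32),cv2.DIST_HUBER,0,.001,.001).ravel();print(l,np.degrees(np.arctan2(l[1],l[0])))
im=p["pixels"].copy();im[m]=im[m]//2+[60,0,0];cv2.imwrite("pics/w3.png",im[:,:,::-1].astype(np.uint8))
np.savez("wrist3.npz",**{k:np.array(v) for k,v in p.items()})
```

```text
4.75 [0.58501054 0.40955764 0.16851142] [ 29.91  40.01  31.23  81.08   0.   -32.61] [ 0.20872765 -0.71151143  0.38461089]
[[5.00e+00 2.90e+02 5.41e-01 2.94e-01 1.42e-01]
 [2.30e+01 2.90e+02 5.45e-01 3.02e-01 1.43e-01]
 [4.10e+01 2.91e+02 5.49e-01 3.11e-01 1.43e-01]
 [5.90e+01 2.91e+02 5.54e-01 3.19e-01 1.43e-01]
 [7.70e+01 2.91e+02 5.59e-01 3.27e-01 1.42e-01]
 [9.50e+01 2.92e+02 5.63e-01 3.37e-01 1.44e-01]
 [1.13e+02 2.92e+02 5.68e-01 3.46e-01 1.43e-01]
 [1.31e+02 2.60e+02 5.90e-01 3.46e-01 1.49e-01]
 [1.49e+02 2.93e+02 5.78e-01 3.65e-01 1.43e-01]
 [1.67e+02 2.93e+02 5.84e-01 3.75e-01 1.44e-01]
 [1.85e+02 2.76e+02 5.99e-01 3.81e-01 1.44e-01]
 [2.03e+02 2.74e+02 6.07e-01 3.91e-01 1.45e-01]
 [2.21e+02 2.72e+02 6.14e-01 4.02e-01 1.45e-01]
 [2.39e+02 2.83e+02 6.14e-01 4.17e-01 1.44e-01]]
[0.4649453  0.88533944 0.5541842  0.31926337] 62.293316
```

View pics/w3.png

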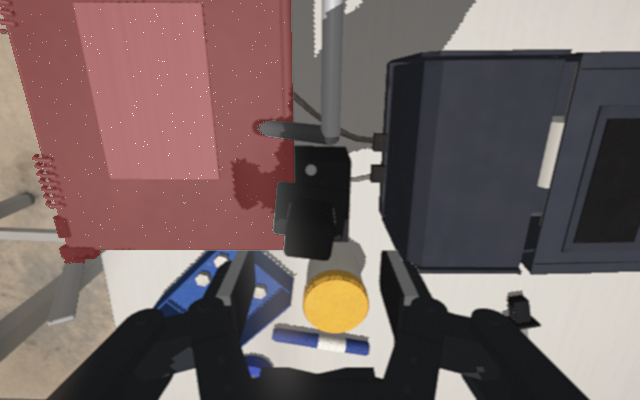

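The hood's front edge gives a case yaw of -27.7°. The plug's handle and flange (310,225) are turned about 7.5° from that, so I'll turn the jaws to match, lower the last bit, and close.

```bash
python3 -m crank '[{"gripper":0.7,"travel":[3.7,-4,0],"angular":[0,0,0.07]},{"gripper":0.7,"travel":[3.7,-4,0],"angular":[0,0,0.133]},{"gripper":0.7,"travel":[3.7,-4,8],"angular":[0,0,0.133]},{"gripper":0.7,"travel":[3.7,-4,8],"angular":[0,0,0.133]},{"gripper":0.3,"travel":[3.7,-4,8],"angular":[0,0,0.133]},{"gripper":0.1,"travel":[3.7,-4,8],"angular":[0,0,0.133]},{"gripper":0.1,"travel":[3.7,-4,8],"angular":[0,0,0.133]},{"gripper":0.1,"travel":[3.7,-4,8],"angular":[0,0,0.133]},{"gripper":0.1,"travel":[3.7,-4,8],"angular":[0,0,0.133]}]' 60
python3 - <<'E'
from plant import r, vision
import cv2
p=vision.snapshot("wrist"); cv2.imwrite("pics/w4.png",p["pixels"][:,:,::-1])
s=r.state(); print(s["clock"],s["tool_pos"],s["ft_force"],s["ft_torque"],s["finger_gap"])
E
```

```text
clock: 5.65
tool_pos: [0.5869, 0.4045, 0.1606]
tool_rot: [[-0.575, -0.818, 0.002], [-0.818, 0.575, 0.001], [-0.002, -0.001, -1.0]]
ft_force: [0.7, -0.1, -0.1]
finger_gap: 0.104
5.7 [0.58690965 0.40448153 0.160569  ] [-0.29855931  0.06907622  0.59407943] [ 0.08473647  0.05061393 -0.00405324] 0.10145627734078703
```

View pics/w4.png

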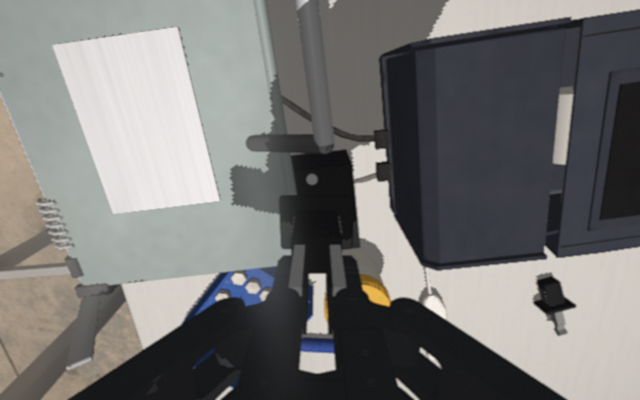

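The fingers shut to 0.10 at pixel (317,270), while the handle is at about (318,215). So the plug was missed. I'll check the heights per pixel.

Run:
```python
from plant import r, vision
import cv2, numpy as np
from h import *
p=vision.snapshot("wrist");s=r.state();t=s["tool_pos"];R=s["tool_rot"];W=cloud(p)
np.savez("wrist5.npz",**{k:np.array(v) for k,v in p.items()})
print(s["clock"],t,"tcp",proj(p,t),"grip",proj(p,t-.019*R[:,2]),"grip+54",proj(p,t-.073*R[:,2]))
for v in range(140,340,8): print(v,[ (W[v,u]*1000).round().astype(int).tolist() for u in (300,318,335)])
im=cv2.resize(p["pixels"][130:340,220:430],None,fx=2.8,fy=2.8,interpolation=cv2.INTER_CUBIC);im=np.clip(im.astype(float)*1.8+15,0,255).astype(np.uint8)
cv2.imwrite("pics/w5.png",im[:,:,::-1])
sd=vision.snapshot("side")
im=cv2.resize(sd["pixels"][120:240,220:360],None,fx=5,fy=5,interpolation=cv2.INTER_CUBIC);im=np.clip(im.astype(float)*1.6+15,0,255).astype(np.uint8)
cv2.imwrite("pics/s5.png",im[:,:,::-1])
sc=vision.snapshot("scene")
im=cv2.resize(sc["pixels"][90:230,250:390],None,fx=4.2,fy=4.2,interpolation=cv2.INTER_CUBIC);im=np.clip(im.astype(float)*1.6+15,0,255).astype(np.uint8)
cv2.imwrite("pics/c5.png",im[:,:,::-1])
```

```text
5.75 [0.58690913 0.40445571 0.16056175] tcp [[315.55801538 228.16212032]] grip [[315.44142382 243.11788782]] grip+54 [[314.93187162 308.48063167]]
140 [[562, 355, 169], [554, 359, 178], [557, 396, 0]]
148 [[565, 359, 170], [556, 363, 178], [562, 403, -2]]
156 [[581, 374, 91], [569, 381, 98], [-9223372036854775808, -9223372036854775808, -9223372036854775808]]
164 [[580, 375, 116], [569, 381, 122], [558, 386, 130]]
172 [[579, 376, 135], [570, 383, 135], [561, 389, 135]]
180 [[582, 380, 135], [573, 387, 136], [564, 394, 135]]
188 [[586, 385, 134], [576, 392, 135], [567, 398, 135]]
196 [[585, 385, 151], [576, 391, 152], [567, 397, 151]]
204 [[587, 389, 153], [578, 395, 154], [570, 401, 153]]
212 [[588, 391, 161], [580, 397, 161], [572, 402, 161]]
220 [[588, 391, 172], [580, 396, 173], [572, 402, 171]]
228 [[587, 391, 183], [580, 397, 182], [572, 402, 183]]
236 [[587, 392, 191], [580, 397, 191], [573, 402, 191]]
244 [[589, 395, 193], [582, 400, 193], [575, 405, 193]]
252 [[586, 392, 209], [584, 403, 193], [573, 401, 208]]
260 [[586, 392, 215], [587, 407, 193], [574, 401, 215]]
268 [[585, 392, 223], [590, 411, 193], [574, 401, 221]]
276 [[586, 392, 227], [665, 519, 0], [574, 400, 228]]
284 [[585, 392, 234], [672, 529, -1], [574, 400, 233]]
292 [[587, 394, 234], [678, 538, -1], [576, 402, 235]]
300 [[588, 396, 236], [685, 548, -1], [574, 398, 244]]
308 [[587, 395, 242], [692, 558, -1], [575, 400, 246]]
316 [[589, 398, 243], [698, 567, 0], [576, 402, 248]]
324 [[591, 401, 243], [706, 578, -1], [580, 407, 244]]
332 [[593, 404, 243], [713, 588, -1], [582, 410, 245]]<stdin>:7: RuntimeWarning: invalid value encountered in cast
```

View pics/w5.png

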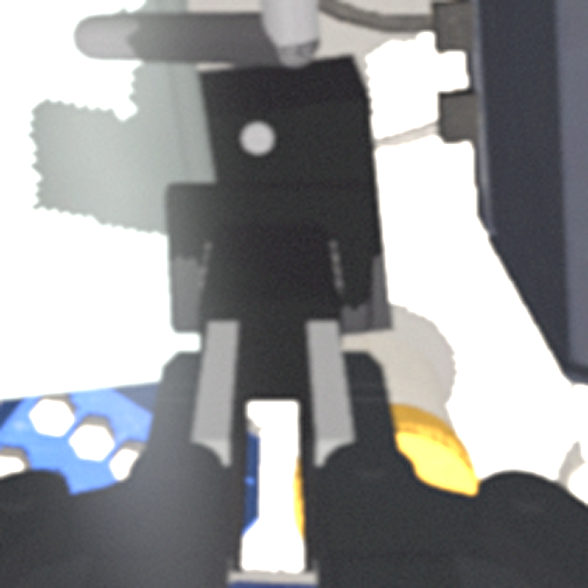

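View pics/s5.png

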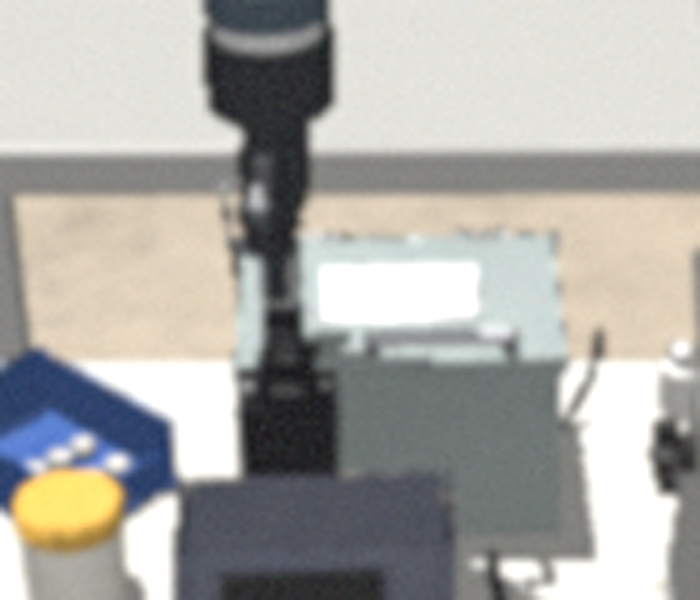

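View pics/c5.png

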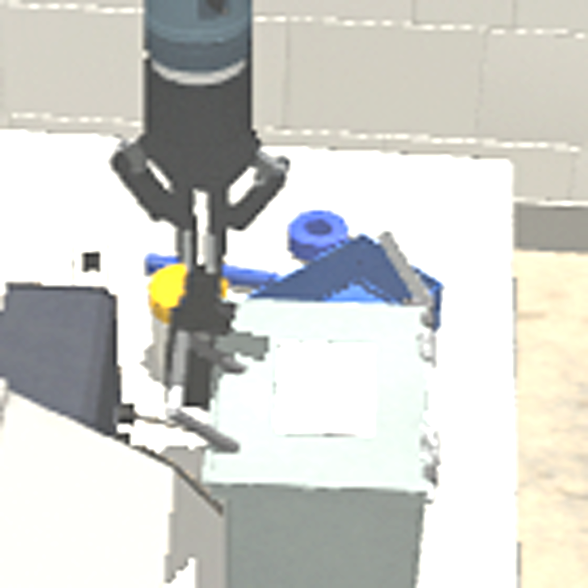

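Run:
```python
from h import *
w=load("wrist3");W=cloud(w)
for u in (225,235,245,385,395,405,420): print(u,[(v,(W[v,u]*1000).round().astype(int).tolist()) for v in range(246,330,9)])
w=load("wrist0");W=cloud(w); print("w0 tcp z .193 pos .141,.5566")
for u in (420,430,440): print(u,[(v,(W[v,u]*1000).round().astype(int).tolist()) for v in range(256,330,9)])
w=load("wrist1");W=cloud(w); print("w1")
for u in (225,235,245,385,395,405,420): print(u,[(v,(W[v,u]*1000).round().astype(int).tolist()) for v in range(246,330,9)])
```

```text
225 [(246, [652, 403, 145]), (255, [733, 460, 5]), (264, [618, 385, 220]), (273, [617, 387, 226]), (282, [611, 384, 240]), (291, [609, 385, 246]), (300, [610, 387, 249]), (309, [607, 386, 256]), (318, [605, 386, 262]), (327, [604, 387, 265])]
235 [(246, [647, 406, 144]), (255, [612, 384, 219]), (264, [610, 385, 227]), (273, [609, 385, 233]), (282, [607, 386, 240]), (291, [607, 387, 245]), (300, [607, 389, 247]), (309, [609, 392, 247]), (318, [611, 396, 248]), (327, [613, 398, 249])]
245 [(246, [641, 410, 143]), (255, [608, 386, 220]), (264, [606, 387, 227]), (273, [608, 389, 229]), (282, [610, 393, 229]), (291, [611, 395, 232]), (300, [612, 399, 233]), (309, [614, 402, 234]), (318, [616, 405, 235]), (327, [757, 550, 20])]
385 [(246, [561, 539, -1]), (255, [553, 415, 219]), (264, [554, 417, 222]), (273, [556, 420, 223]), (282, [558, 423, 225]), (291, [560, 427, 226]), (300, [561, 430, 228]), (309, [563, 434, 228]), (318, [603, 635, -1]), (327, [608, 648, -1])]
395 [(246, [549, 491, 88]), (255, [549, 417, 219]), (264, [550, 415, 227]), (273, [552, 415, 233]), (282, [553, 415, 239]), (2
[... 2399 characters left out ...]
, 419, 354]), (282, [548, 417, 361]), (291, [550, 420, 363]), (300, [551, 422, 364]), (309, [553, 426, 365]), (318, [554, 428, 366]), (327, [556, 431, 367])]
405 [(246, [532, 627, -1]), (255, [539, 642, -1]), (264, [542, 425, 341]), (273, [544, 420, 355]), (282, [545, 419, 361]), (291, [546, 419, 366]), (300, [548, 421, 368]), (309, [549, 422, 371]), (318, [549, 416, 382]), (327, [550, 415, 386])]
420 [(246, [511, 638, -1]), (255, [517, 654, -2]), (264, [523, 669, -1]), (273, [530, 684, 0]), (282, [540, 427, 354]), (291, [541, 426, 360]), (300, [543, 420, 372]), (309, [544, 419, 377]), (318, [545, 418, 382]), (327, [546, 418, 385])]<stdin>:3: RuntimeWarning: invalid value encountered in cast
```

Run:
```python
from h import *
for n in ("scene0","side0","scene1","side1"):
    P=cloud(load(n)).reshape(-1,3)
    c=(.5855,.410) if n[-1]=="1" else (.141,.557)
    Q=P[(np.hypot(P[:,0]-c[0],P[:,1]-c[1])<.06)&(P[:,2]>.22)&(P[:,2]<.5)]
    print(n,len(Q),np.sort(Q[:,2])[:12].round(3) if len(Q) else 0)
```

```text
scene0 1761 [0.243 0.244 0.244 0.244 0.245 0.246 0.246 0.246 0.247 0.247 0.247 0.247]
side0 3485 [0.245 0.246 0.247 0.247 0.248 0.248 0.248 0.248 0.249 0.249 0.249 0.249]
scene1 1357 [0.323 0.327 0.328 0.328 0.329 0.33  0.33  0.33  0.33  0.332 0.332 0.333]
side1 737 [0.333 0.333 0.335 0.335 0.335 0.336 0.336 0.336 0.336 0.337 0.338 0.338]
```

All three cameras agree: the fingertips really sit about 42 mm above the reported TCP, at about z 0.204 now against 0.1606 reported. The fingers therefore closed in the air over the handle, whose top is at 0.194. The sideways position agrees. I'll open, go down about 38 mm more, and close.

```bash
python3 -m crank '[{"gripper":0.6,"travel":[0,0,0],"angular":[0,0,0]},{"gripper":0.6,"travel":[0,0,0],"angular":[0,0,0]},{"gripper":0.6,"travel":[0,0,0],"angular":[0,0,0]},{"gripper":0.6,"travel":[0,0,12],"angular":[0,0,0]},{"gripper":0.6,"travel":[0,0,25],"angular":[0,0,0]},{"gripper":0.6,"travel":[0,0,34],"angular":[0,0,0]},{"gripper":0.6,"travel":[0,0,38],"angular":[0,0,0]},{"gripper":0.6,"travel":[0,0,38],"angular":[0,0,0]}]' 60
python3 -m crank '[{"gripper":0.1,"travel":[0,0,0],"angular":[0,0,0]},{"gripper":0.1,"travel":[0,0,0],"angular":[0,0,0]},{"gripper":0.1,"travel":[0,0,0],"angular":[0,0,0]},{"gripper":0.1,"travel":[0,0,0],"angular":[0,0,0]},{"gripper":0.1,"travel":[0,0,0],"angular":[0,0,0]}]' 60
python3 - <<'E'
from plant import r, vision
import cv2, numpy as np
p=vision.snapshot("wrist"); im=np.clip(p["pixels"].astype(float)*1.6+15,0,255).astype(np.uint8);cv2.imwrite("pics/w6.png",im[:,:,::-1])
s=r.state(); print(s["clock"],s["tool_pos"],s["ft_force"],s["ft_torque"],s["finger_gap"])
E
```

```text
clock: 6.65
tool_pos: [0.5865, 0.4042, 0.1218]
tool_rot: [[-0.575, -0.818, 0.001], [-0.818, 0.575, 0.0], [-0.001, -0.0, -1.0]]
ft_force: [0.7, 0.5, 0.5]
finger_gap: 0.6
clock: 7.15
tool_pos: [0.587, 0.4044, 0.1225]
tool_rot: [[-0.575, -0.818, 0.002], [-0.818, 0.575, 0.001], [-0.002, -0.001, -1.0]]
ft_force: [0.8, -0.2, 2.3]
finger_gap: 0.296
7.2 [0.5870217  0.40431969 0.12245835] [ 1.56516706 -0.8671166   2.47895462] [-0.1716902  -0.15350964  0.00588778] 0.29927869237494314
```

View pics/w6.png

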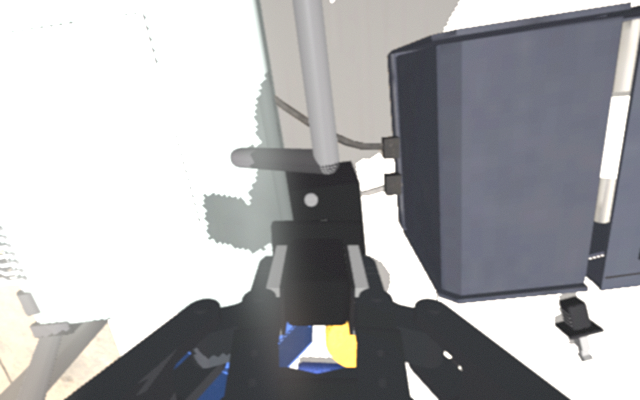

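The gripper stopped at 0.297 (25 mm), so it's on the handle. Now I pull straight up.

```bash
python3 -m crank '[{"gripper":0.1,"travel":[0,0,-8],"angular":[0,0,0]},{"gripper":0.1,"travel":[0,0,-18],"angular":[0,0,0]},{"gripper":0.1,"travel":[0,0,-35],"angular":[0,0,0]},{"gripper":0.1,"travel":[0,0,-60],"angular":[0,0,0]},{"gripper":0.1,"travel":[0,0,-95],"angular":[0,0,0]},{"gripper":0.1,"travel":[0,0,-135],"angular":[0,0,0]},{"gripper":0.1,"travel":[0,0,-175],"angular":[0,0,0]},{"gripper":0.1,"travel":[0,0,-205],"angular":[0,0,0]},{"gripper":0.1,"travel":[0,0,-205],"angular":[0,0,0]}]' 60
python3 - <<'E'
from plant import r, vision
import cv2, numpy as np
p=vision.snapshot("scene"); im=cv2.resize(p["pixels"][60:260,220:420],None,fx=3,fy=3);cv2.imwrite("pics/c7.png",im[:,:,::-1])
s=r.state(); print(s["clock"],s["tool_pos"],s["ft_force"],s["finger_gap"],s["q"].round(1))
E
```

```text
clock: 8.1
tool_pos: [0.5761, 0.3981, 0.3208]
tool_rot: [[-0.575, -0.818, 0.002], [-0.818, 0.575, 0.003], [-0.003, 0.0, -1.0]]
ft_force: [3.5, 2.5, -0.6]
finger_gap: 0.295
8.15 [0.57869095 0.39946262 0.3213733 ] [ 1.13371952 -1.07292552 -1.07556087] 0.29549907232638356 [ 2.940e+01  4.770e+01  6.990e+01  1.116e+02  1.000e-01 -2.550e+01]
```

View pics/c7.png

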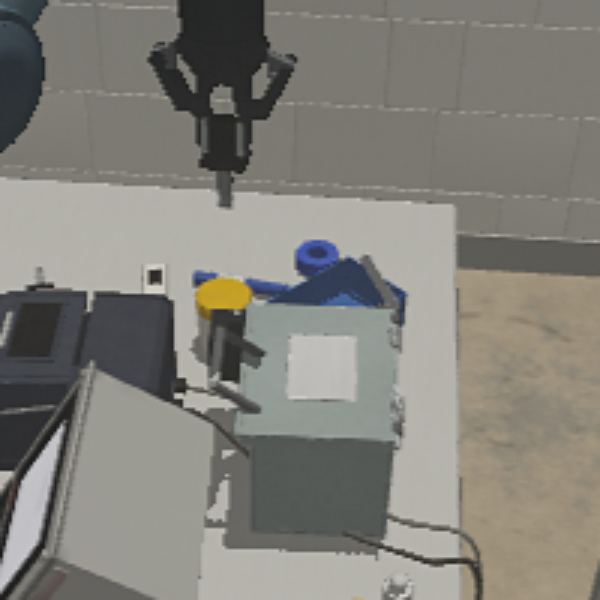

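The plug is out (shank visible at (225,185) in the crop) and the hood is still shut. I'll carry it over the tray, keeping clear of the console.

```bash
python3 -m crank '[{"gripper":0.1,"travel":[31,-18,0],"angular":[0,0,0]},{"gripper":0.1,"travel":[72,-41,0],"angular":[0,0,0]},{"gripper":0.1,"travel":[113,-63,0],"angular":[0,0,0]},{"gripper":0.1,"travel":[156,-83,0],"angular":[0,0,0]},{"gripper":0.1,"travel":[201,-101,0],"angular":[0,0,0]},{"gripper":0.1,"travel":[247,-116,0],"angular":[0,0,0]},{"gripper":0.1,"travel":[295,-129,0],"angular":[0,0,0]},{"gripper":0.1,"travel":[345,-139,0],"angular":[0,0,0]},{"gripper":0.1,"travel":[396,-147,0],"angular":[0,0,0]},{"gripper":0.1,"travel":[448,-153,0],"angular":[0,0,0]},{"gripper":0.1,"travel":[495,-158,0],"angular":[0,0,0]},{"gripper":0.1,"travel":[519,-160,20],"angular":[0,0,0]},{"gripper":0.1,"travel":[519,-160,60],"angular":[0,0,0]},{"gripper":0.1,"travel":[519,-160,105],"angular":[0,0,0]},{"gripper":0.1,"travel":[519,-160,150],"angular":[0,0,0]},{"gripper":0.1,"travel":[519,-160,150],"angular":[0,0,0]},{"gripper":0.1,"travel":[519,-160,150],"angular":[0,0,0]}]' 60
python3 - <<'E'
from plant import r, vision
import cv2, numpy as np
from h import *
for n in ("scene","wrist"):
    p=vision.snapshot(n);np.savez(f"{n}8.npz",**{k:np.array(v) for k,v in p.items()})
    im=p["pixels"] if n=="wrist" else cv2.resize(p["pixels"][200:400,200:420],None,fx=3,fy=3)
    cv2.imwrite(f"pics/{n}8.png",im[:,:,::-1])
    print(n,[(d["centre"],d["score"],ray(p,d["centre"],0)) for d in vision.landmark_of(p,"tray")])
s=r.state(); print(s["clock"],s["tool_pos"],s["tool_rot"].round(3).tolist(),s["ft_force"],s["finger_gap"],s["q"].round(1))
E
```

```text
clock: 9.85
tool_pos: [0.413, -0.1163, 0.1683]
tool_rot: [[-0.575, -0.818, 0.009], [-0.818, 0.575, 0.006], [-0.01, -0.004, -1.0]]
ft_force: [0.3, 0.5, -0.3]
finger_gap: 0.296
scene [([317.2, 348.8], 0.84, array([ 0.40970916, -0.11805478,  0.        ]))]
wrist [([323.1, 159.2], 0.92, array([ 0.41097338, -0.11435291,  0.        ]))]
10.05 [ 0.41582724 -0.11765701  0.17046506] [[-0.575, -0.818, 0.015], [-0.818, 0.575, 0.003], [-0.011, -0.01, -1.0]] [-0.1135964   0.40228275 -1.20212008] 0.29397861404401465 [-24.6   5.  -20.5  63.8   0.5 -79.6]
```

View pics/scene8.png

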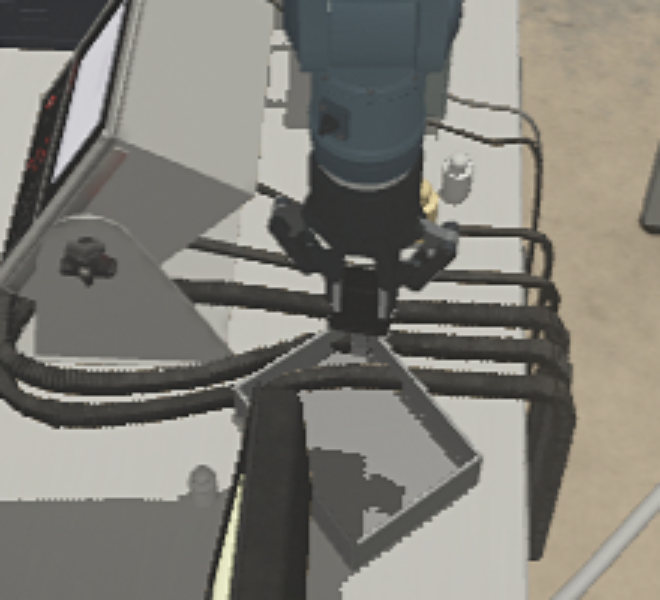

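View pics/wrist8.png

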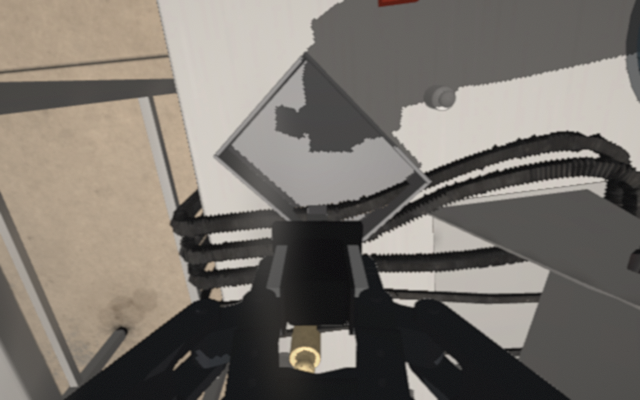

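```bash
python3 -m crank '[{"gripper":0.1,"travel":[3,5,35],"angular":[-0.01,0.011,0]},{"gripper":0.1,"travel":[4,5.5,75],"angular":[-0.01,0.011,0]},{"gripper":0.1,"travel":[4,5.5,105],"angular":[-0.01,0.011,0]},{"gripper":0.1,"travel":[4,5.5,122],"angular":[-0.01,0.011,0]},{"gripper":0.1,"travel":[4,5.5,130],"angular":[-0.01,0.011,0]},{"gripper":0.1,"travel":[4,5.5,130],"angular":[-0.01,0.011,0]},{"gripper":0.1,"travel":[4,5.5,130],"angular":[-0.01,0.011,0]}]' 60
python3 - <<'E'
from plant import r, vision
import cv2, numpy as np
from h import *
s=r.state(); print(s["clock"],s["tool_pos"],s["tool_rot"].round(3).tolist(),s["ft_force"],s["finger_gap"])
E
```

```text
clock: 10.75
tool_pos: [0.4127, -0.1181, 0.0419]
tool_rot: [[-0.575, -0.818, 0.003], [-0.818, 0.575, -0.001], [-0.0, -0.003, -1.0]]
ft_force: [0.8, -0.2, -1.0]
finger_gap: 0.297
10.75 [ 0.41269176 -0.11813529  0.04191408] [[-0.575, -0.818, 0.003], [-0.818, 0.575, -0.001], [-0.0, -0.003, -1.0]] [ 0.80845567 -0.24109063 -1.03661446] 0.2968272329234845
```

```bash
python3 -m crank '[{"gripper":0.1,"travel":[0,0,4],"angular":[0,0,0]},{"gripper":0.1,"travel":[0,0,7],"angular":[0,0,0]},{"gripper":0.1,"travel":[0,0,9],"angular":[0,0,0]},{"gripper":0.1,"travel":[0,0,10.5],"angular":[0,0,0]},{"gripper":0.1,"travel":[0,0,10.5],"angular":[0,0,0]},{"gripper":0.1,"travel":[0,0,10.5],"angular":[0,0,0]}]' 40
```

```text
clock: 11.35
tool_pos: [0.4128, -0.1182, 0.0316]
tool_rot: [[-0.575, -0.818, 0.003], [-0.818, 0.575, -0.002], [-0.001, -0.003, -1.0]]
ft_force: [0.2, 0.1, 0.7]
finger_gap: 0.295
```

```bash
python3 -m crank '[{"gripper":0.1,"travel":[0,0,1],"angular":[0,0,0]},{"gripper":0.1,"travel":[0,0,2],"angular":[0,0,0]},{"gripper":0.1,"travel":[0,0,2],"angular":[0,0,0]}]' 40
python3 - <<'E'
from plant import r, vision
import cv2, numpy as np
p=vision.snapshot("wrist"); cv2.imwrite("pics/w9.png",np.clip(p["pixels"][:,:,::-1]*1.5,0,255).astype(np.uint8))
s=r.state(); print(s["clock"],s["tool_pos"],s["ft_force"],s["ft_torque"])
E
```

```text
clock: 11.65
tool_pos: [0.4131, -0.1182, 0.0309]
tool_rot: [[-0.574, -0.819, 0.004], [-0.819, 0.574, -0.002], [-0.001, -0.004, -1.0]]
ft_force: [-3.5, 1.5, 15.2]
finger_gap: 0.296
11.7 [ 0.41315844 -0.11822572  0.03090056] [-3.83425785  0.65083398 15.00255578] [0.4537995  1.08397751 0.03657571]
```

View pics/w9.png

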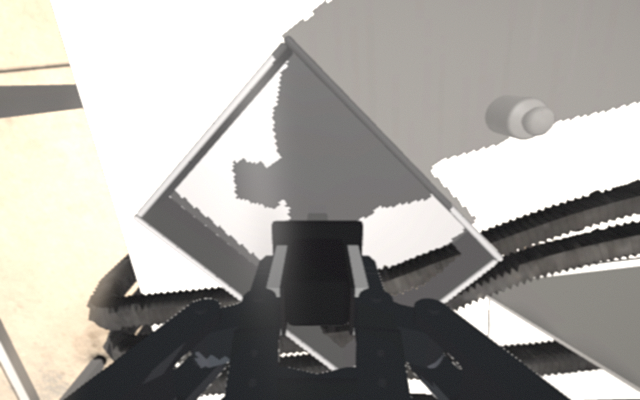

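The foot is on the tray floor (15 N upward). I'll ease off a millimetre, open, and rise clear.

```bash
python3 -m crank '[{"gripper":0.1,"travel":[0,0,-0.5],"angular":[0,0,0]},{"gripper":0.1,"travel":[0,0,-0.5],"angular":[0,0,0]},{"gripper":0.4,"travel":[0,0,-0.5],"angular":[0,0,0]},{"gripper":0.6,"travel":[0,0,-0.5],"angular":[0,0,0]},{"gripper":0.6,"travel":[0,0,-0.5],"angular":[0,0,0]},{"gripper":0.6,"travel":[0,0,-0.5],"angular":[0,0,0]},{"gripper":0.6,"travel":[0,0,-15],"angular":[0,0,0]},{"gripper":0.6,"travel":[0,0,-45],"angular":[0,0,0]},{"gripper":0.6,"travel":[0,0,-90],"angular":[0,0,0]},{"gripper":0.6,"travel":[0,0,-140],"angular":[0,0,0]},{"gripper":0.6,"travel":[0,0,-190],"angular":[0,0,0]},{"gripper":0.6,"travel":[0,0,-230],"angular":[0,0,0]},{"gripper":0.6,"travel":[0,0,-230],"angular":[0,0,0]}]' 40
python3 - <<'E'
from plant import r, vision
import cv2, numpy as np
from h import *
p=vision.snapshot("wrist"); cv2.imwrite("pics/w10.png",p["pixels"][:,:,::-1])
s=r.state(); print(s["clock"],s["tool_pos"],s["tool_rot"].round(3).tolist(),s["q"].round(1),s["ft_force"])
for l,z in (("plug_grip",.083),("plug",.004),("tray",0)): print(l,[(d["centre"],d["score"],ray(p,d["centre"],z)) for d in vision.landmark_of(p,l)])
P=cloud(p).reshape(-1,3);Q=P[(np.hypot(P[:,0]-.413,P[:,1]+.118)<.04)&(P[:,2]>.06)&(P[:,2]<.13)];print(len(Q),Q[:,2].max() if len(Q) else 0)
E
```

```text
clock: 13.0
tool_pos: [0.4155, -0.1192, 0.2666]
tool_rot: [[-0.574, -0.818, 0.014], [-0.819, 0.574, -0.006], [-0.003, -0.015, -1.0]]
ft_force: [1.2, -0.6, -0.2]
finger_gap: 0.599
13.05 [ 0.41432633 -0.11876404  0.26367494] [[-0.575, -0.818, 0.01], [-0.818, 0.575, -0.005], [-0.002, -0.011, -1.0]] [-24.4   3.5  -8.3  77.6  -0.  -79.4] [ 0.28716649 -0.03542414 -0.52674571]
plug_grip [([333.8, 202.6], 0.87, array([ 0.43158484, -0.06493409,  0.083     ]))]
plug [([327.9, 143.9], 0.76, array([ 0.40535663, -0.1130602 ,  0.004     ]))]
tray [([324.2, 145.4], 0.64, array([ 0.41102774, -0.11358056,  0.        ]))]
0 0
```

View pics/w10.png

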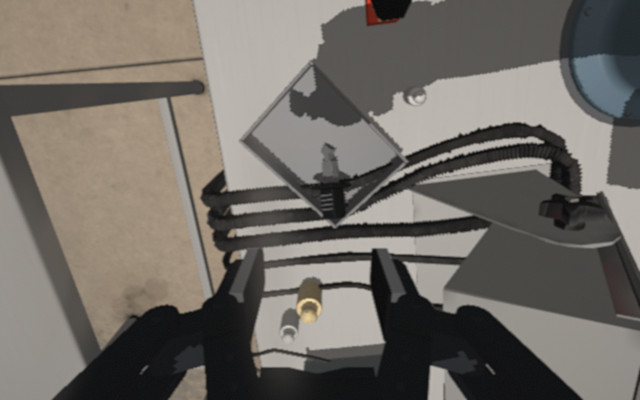

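The plug has tipped over inside the tray: handle at (332,203) towards the corner, foot at (328,148). I'll measure whether its grip point is within the limits.

Run:
```python
from plant import r, vision
import cv2, numpy as np
from h import *
p=vision.snapshot("wrist");W=cloud(p);np.savez("wrist11.npz",**{k:np.array(v) for k,v in p.items()})
cv2.imwrite("pics/w11.png",cv2.resize(p["pixels"][50:240,220:430],None,fx=3.5,fy=3.1,interpolation=cv2.INTER_CUBIC)[:,:,::-1])
# tray rim corners pixels -> z=.042
for c in ((313,62),(242,139),(335,226),(407,158)): print(c,ray(p,c,.042).round(4))
for c in [(u,v) for v in (140,150,160,170,180,190,200,210,218) for u in (322,333,343)]: print(c,(W[c[1],c[0]]*1000).round().astype(int).tolist())
for l in("plug","tray"):
    m=vision.silhouettes(p,l)
    print(l,[(d["score"],d["rect"]) for d in m])
    M=m[0]["pixels"]
    if l=="plug":
        Q=W[M];Q=Q[Q[:,2]>.006];np.save("plugpts.npy",Q);print(len(Q),Q.min(0),Q.max(0))
    else:
        Q=W[M];Q=Q[(Q[:,2]>.035)&(Q[:,2]<.048)];print(len(Q),cv2.minAreaRect(Q[:,:2].astype(np.float32)*1000))
```

```text
(313, 62) [ 0.356  -0.2032  0.042 ]
(242, 139) [ 0.4759 -0.1819  0.042 ]
(335, 226) [ 0.4485 -0.0223  0.042 ]
(407, 158) [ 0.3248 -0.0474  0.042 ]
(322, 140) [401, -120, 5]
(333, 140) [389, -111, 3]
(343, 140) [378, -104, 3]
(322, 150) [407, -112, 19]
(333, 150) [397, -101, 5]
(343, 150) [386, -93, 5]
(322, 160) [414, -102, 23]
(333, 160) [405, -88, 1]
(343, 160) [393, -81, 4]
(322, 170) [421, -92, 30]
(333, 170) [412, -78, 4]
(343, 170) [401, -70, 5]
(322, 180) [428, -81, 31]
(333, 180) [420, -65, 3]
(343, 180) [408, -60, 11]
(322, 190) [432, -76, 53]
(333, 190) [423, -64, 37]
(343, 190) [415, -50, 19]
(322, 200) [440, -64, 49]
(333, 200) [430, -55, 44]
(343, 200) [425, -34, 5]
(322, 210) [447, -54, 53]
(333, 210) [436, -46, 51]
(343, 210) [430, -29, 27]
(322, 218) [453, -47, 56]
(333, 218) [441, -39, 57]
(343, 218) [434, -26, 42]
plug [(0.9, [307.5, 146.7, 344.4, 222.3])]
1415 [ 0.40280386 -0.11682308  0.00654099] [ 0.46151621 -0.03203647  0.06212745]
tray [(0.83, [232.8, 60.6, 401.7, 228.8])]
1587 ((411.9164123535156, -115.55084228515625), (129.4774627685547, 169.4141845703125), 10.838020324707031)
```

View pics/w11.png

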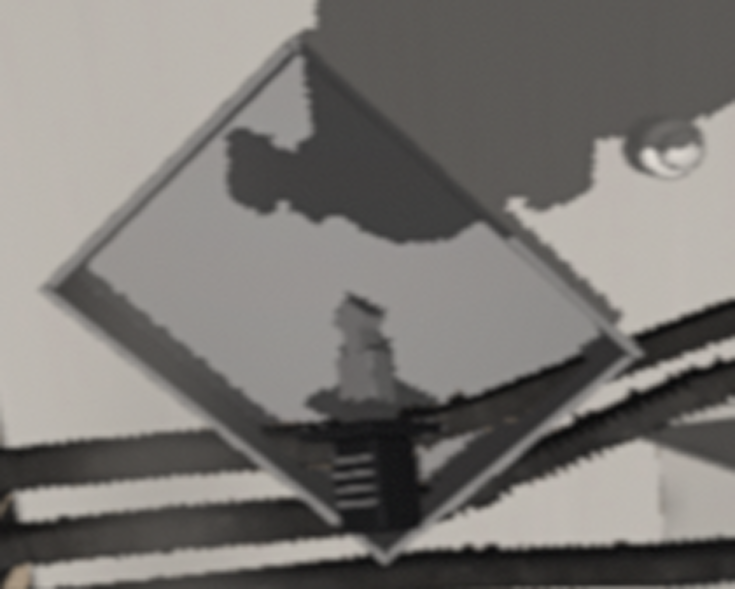

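The plug lies wholly inside the tray: its grip point is about (+39,+56) mm in the tray frame at z 0.04, inside the limits. Now I'll measure the bar from the saved wrist clouds.

Run:
```python
from h import *
a=np.radians(-27.7);e=np.array([np.cos(a),np.sin(a)]);n=np.array([-np.sin(a),np.cos(a)])
for nm in ("wrist1","wrist3","wrist5","scene0","side1"):
    P=cloud(load(nm)).reshape(-1,3)
    L=(P[:,:2]-[.533,.325]);X=L@e;Y=L@n
    m=(np.abs(X)<.02)&(Y>-.045)&(Y<.03)&(P[:,2]>.172)&(P[:,2]<.186)
    if m.sum()<5: print(nm,m.sum());continue
    Q=np.c_[X,Y,P[:,2]][m]
    l=cv2.fitLine(P[m][:,:2].astype(np.float32),cv2.DIST_HUBER,0,.001,.001).ravel()
    print(nm,m.sum(),"X median/pcts",np.percentile(Q[:,0],[5,50,95]).round(4),"Y",np.percentile(Q[:,1],[1,99]).round(3),"z",np.percentile(Q[:,2],[50,99]).round(4),"ang",np.degrees(np.arctan(l[1]/l[0])).round(1))
    # arms: between bar and hood
    m=(X>.012)&(X<.03)&(np.abs(Y)<.08)&(P[:,2]>.15)&(P[:,2]<.182)
    if m.sum(): h=np.histogram(Y[m],bins=np.arange(-.08,.081,.01)); print("  arms Y",dict(zip(h[1].round(2),h[0])))
```

```text
wrist1 1203 X median/pcts [-0.0047 -0.0001  0.0048] Y [-0.042  0.029] z [0.1777 0.1799] ang 63.8
  arms Y {np.float64(-0.08): np.int64(0), np.float64(-0.07): np.int64(0), np.float64(-0.06): np.int64(0), np.float64(-0.05): np.int64(135), np.float64(-0.04): np.int64(152), np.float64(-0.03): np.int64(0), np.float64(-0.02): np.int64(0), np.float64(-0.01): np.int64(0), np.float64(-0.0): np.int64(0), np.float64(0.01): np.int64(0), np.float64(0.02): np.int64(0), np.float64(0.03): np.int64(51), np.float64(0.04): np.int64(162), np.float64(0.05): np.int64(0), np.float64(0.06): np.int64(0), np.float64(0.07): np.int64(78)}
wrist3 2278 X median/pcts [-0.0047 -0.0001  0.0042] Y [-0.019  0.029] z [0.1778 0.1798] ang 62.4
  arms Y {np.float64(-0.08): np.int64(0), np.float64(-0.07): np.int64(0), np.float64(-0.06): np.int64(0), np.float64(-0.05): np.int64(0), np.float64(-0.04): np.int64(0), np.float64(-0.03): np.int64(0), np.float64(-0.02): np.int64(0), np.float64(-0.01): np.int64(0), np.float64(-0.0): np.int64(0), np.float64(0.01): np.int64(0), np.float64(0.02): np.int64(0), np.float64(0.03): np.int6
[... 1272 characters left out ...]
p.float64(0.05): np.int64(0), np.float64(0.06): np.int64(1), np.float64(0.07): np.int64(12)}
side1 78 X median/pcts [-0.0072 -0.0026  0.0048] Y [-0.042  0.03 ] z [0.1767 0.182 ] ang 63.4
  arms Y {np.float64(-0.08): np.int64(0), np.float64(-0.07): np.int64(0), np.float64(-0.06): np.int64(1), np.float64(-0.05): np.int64(2), np.float64(-0.04): np.int64(0), np.float64(-0.03): np.int64(0), np.float64(-0.02): np.int64(0), np.float64(-0.01): np.int64(0), np.float64(-0.0): np.int64(0), np.float64(0.01): np.int64(0), np.float64(0.02): np.int64(0), np.float64(0.03): np.int64(1), np.float64(0.04): np.int64(0), np.float64(0.05): np.int64(0), np.float64(0.06): np.int64(0), np.float64(0.07): np.int64(4)}
```

The bar middle is at (0.533,0.325), its top at z 0.179, its arms at ±42 mm, and its direction 62.4°. I'll go over it at height with the jaws squared to it.

```bash
python3 -m crank '[{"gripper":0.45,"travel":[-44,7,0],"angular":[0,0,-0.02]},{"gripper":0.45,"travel":[-91,16,0],"angular":[0,0,-0.05]},{"gripper":0.45,"travel":[-138,26,0],"angular":[0,0,-0.08]},{"gripper":0.45,"travel":[-184,38,0],"angular":[0,0,-0.11]},{"gripper":0.45,"travel":[-228,52,0],"angular":[0,0,-0.129]},{"gripper":0.45,"travel":[-271,69,0],"angular":[0,0,-0.129]},{"gripper":0.45,"travel":[-311,88,0],"angular":[0,0,-0.129]},{"gripper":0.45,"travel":[-351,110,0],"angular":[0,0,-0.129]},{"gripper":0.45,"travel":[-389,132,15],"angular":[0,0,-0.129]},{"gripper":0.45,"travel":[-416,149,40],"angular":[0,0,-0.129]},{"gripper":0.45,"travel":[-431,158,60],"angular":[0,0,-0.129]},{"gripper":0.45,"travel":[-431,158,60],"angular":[0,0,-0.129]},{"gripper":0.45,"travel":[-431,158,60],"angular":[0,0,-0.129]}]' 40
python3 - <<'E'
from plant import r, vision
import cv2, numpy as np
from h import *
p=vision.snapshot("wrist");np.savez("wrist12.npz",**{k:np.array(v) for k,v in p.items()}); cv2.imwrite("pics/w12.png",p["pixels"][:,:,::-1])
s=r.state();t=s["tool_pos"]; print(s["clock"],t,s["tool_rot"].round(3).tolist(),s["q"].round(1))
print("bar mid px",proj(p,[.533,.325,.179]))
a=np.radians(-27.7);e=np.array([np.cos(a),np.sin(a)]);n=np.array([-np.sin(a),np.cos(a)])
P=cloud(p).reshape(-1,3);L=(P[:,:2]-[.533,.325]);X=L@e;Y=L@n
m=(np.abs(X)<.02)&(np.abs(Y)<.035)&(P[:,2]>.172)&(P[:,2]<.186)
print(m.sum(),np.percentile(X[m],[5,50,95]),np.percentile(P[m][:,2],[50,99]))
m=(X>.012)&(X<.03)&(np.abs(Y)<.06)&(P[:,2]>.15)&(P[:,2]<.182)
print("arms",Y[m&(Y<0)].mean(),Y[m&(Y>0)].mean())
d=np.array([.533,.325])-t[:2];R=s["tool_rot"];print("to go tool axes mm",(R.T@np.r_[d,.115-t[2]]*1000).round(1))
E
```

```text
clock: 14.65
tool_pos: [0.5285, 0.3256, 0.1979]
tool_rot: [[-0.464, -0.886, -0.002], [-0.886, 0.464, -0.002], [0.003, 0.001, -1.0]]
ft_force: [0.6, -0.4, 0.4]
finger_gap: 0.451
14.7 [0.52930856 0.32539773 0.19918459] [[-0.465, -0.885, 0.0], [-0.885, 0.465, -0.001], [0.001, -0.001, -1.0]] [ 25.8  27.3  14.   76.8  -0.1 -36.5]
bar mid px [[309.21754722 217.88242813]]
1497 [-0.0050741  -0.0004743   0.00414654] [0.17779943 0.17959643]
arms -0.04203652417394478 0.04048855621013544
to go tool axes mm [-1.5 -3.4 84.2]
```

View pics/w12.png

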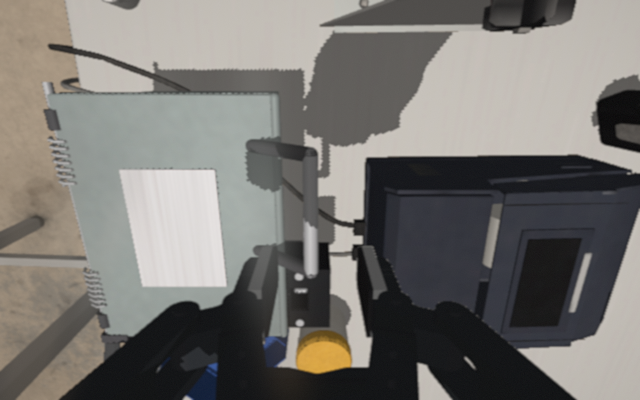

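The view shows the bar from (310,150) to (312,275), centred between the fingers. I'll descend and close on it.

```bash
python3 -m crank '[{"gripper":0.45,"travel":[-1.5,-3,25],"angular":[0,0,0]},{"gripper":0.45,"travel":[-1.5,-3,55],"angular":[0,0,0]},{"gripper":0.45,"travel":[-1.5,-3,76],"angular":[0,0,0]},{"gripper":0.45,"travel":[-1.5,-3,84],"angular":[0,0,0]},{"gripper":0.45,"travel":[-1.5,-3,84],"angular":[0,0,0]},{"gripper":0.45,"travel":[-1.5,-3,84],"angular":[0,0,0]}]' 30
python3 -m crank '[{"gripper":0.2,"travel":[0,0,0],"angular":[0,0,0]},{"gripper":0,"travel":[0,0,0],"angular":[0,0,0]},{"gripper":0,"travel":[0,0,0],"angular":[0,0,0]},{"gripper":0,"travel":[0,0,0],"angular":[0,0,0]},{"gripper":0,"travel":[0,0,0],"angular":[0,0,0]}]' 30
python3 - <<'E'
from plant import r, vision
import cv2, numpy as np
from h import *
p=vision.snapshot("wrist"); cv2.imwrite("pics/w13.png",p["pixels"][:,:,::-1])
s=r.state();t=s["tool_pos"]; print(s["clock"],t,s["tool_rot"].round(3).tolist(),s["finger_gap"],s["ft_force"],s["ft_torque"])
E
```

```text
clock: 15.3
tool_pos: [0.5338, 0.3251, 0.117]
tool_rot: [[-0.466, -0.885, 0.002], [-0.885, 0.466, -0.0], [-0.001, -0.002, -1.0]]
ft_force: [1.8, -0.6, 0.1]
finger_gap: 0.451
clock: 15.8
tool_pos: [0.5339, 0.3262, 0.1183]
tool_rot: [[-0.465, -0.885, 0.003], [-0.885, 0.465, 0.002], [-0.003, -0.002, -1.0]]
ft_force: [-3.1, 2.1, 6.5]
finger_gap: 0.106
15.85 [0.53391754 0.32616792 0.11828747] [[-0.465, -0.885, 0.003], [-0.885, 0.465, 0.002], [-0.003, -0.002, -1.0]] 0.10214871024209528 [-3.15154092  2.34040783  5.17635098] [0.38323322 0.60859815 0.00278192]
```

View pics/w13.png

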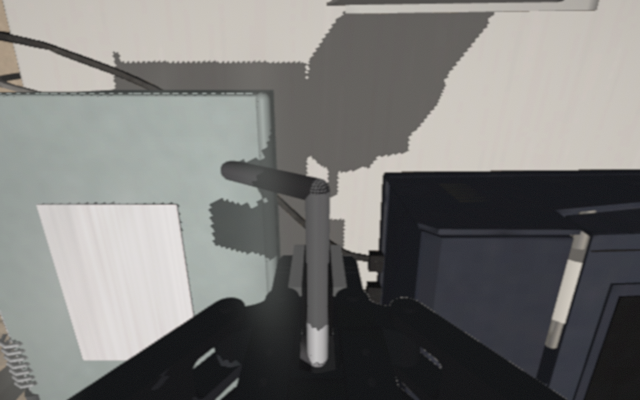

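The gap stopped at 0.10 (9 mm), so the bar is held. I'll raise the hood along its arc (radius 183 mm) to about 45° first, then check.

```bash
python3 -m crank '[{"gripper":0,"travel":[0,-1.5,-7],"angular":[0,0,0]},{"gripper":0,"travel":[0,-3.6,-15.6],"angular":[0,0,0]},{"gripper":0,"travel":[0,-8.6,-30.7],"angular":[0,0,0]},{"gripper":0,"travel":[0,-14.9,-45.4],"angular":[0,0,0]},{"gripper":0,"travel":[0,-22.5,-59.5],"angular":[0,0,0]},{"gripper":0,"travel":[0,-31.2,-72.9],"angular":[0,0,0]},{"gripper":0,"travel":[0,-41.1,-85.4],"angular":[0,0,0]},{"gripper":0,"travel":[0,-52.1,-97.1],"angular":[0,0,0]},{"gripper":0,"travel":[0,-64,-107.7],"angular":[0,0,0]},{"gripper":0,"travel":[0,-76.8,-117.3],"angular":[0,0,0]},{"gripper":0,"travel":[0,-76.8,-117.3],"angular":[0,0,0]},{"gripper":0,"travel":[0,-76.8,-117.3],"angular":[0,0,0]}]' 30
cat > ang.py <<'E'
from plant import r, vision
import cv2, numpy as np, sys
from h import *
from scipy.optimize import least_squares
k=sys.argv[1]
s=r.state();t=s["tool_pos"];R=s["tool_rot"]; print(s["clock"],t,R.round(3).tolist(),s["finger_gap"],s["ft_force"].round(1),s["ft_torque"].round(2),s["q"].round(1))
a=np.radians(-27.7);e=np.array([np.cos(a),np.sin(a)]);n=np.array([-np.sin(a),np.cos(a)])
g=t-R[:,2]*.0615; X=(g[:2]-[.6923,.2413])@e; Z=g[2]-.14
print("arm-based angle deg",np.degrees(np.arctan2(Z,-X))-10.7,"radius",np.hypot(X,Z))
for c in ("scene","side"):
    p=vision.snapshot(c);P=cloud(p).reshape(-1,3)
    L=(P[:,:2]-[.6923,.2413]);x=L@e;y=L@n;z=P[:,2]-.14
    ph=np.degrees(np.arctan2(z,-x));rr=np.hypot(x,z)
    m=(rr>.06)&(rr<.15)&(y>-.07)&(y<.12)&(ph>3)&(ph<95)
    if m.sum(): h=np.histogram(ph[m],bins=np.arange(0,96,2));i=h[0].argmax();w=m&(abs(ph-h[1][i]-1)<5);print(c,m.sum(),"hood surf angle (mode, med)",h[1][i]+1,np.median(ph[w]).round(1),w.sum())
    b=p["pixels"];cv2.imwrite(f"pics/{c}_{k}.png",cv2.resize(b[60:260,220:420],None,fx=3,fy=3)[:,:,::-1])
E
python3 ang.py a
```

```text
clock: 17.05
tool_pos: [0.6012, 0.2911, 0.2389]
tool_rot: [[-0.465, -0.885, 0.005], [-0.885, 0.465, 0.005], [-0.007, -0.002, -1.0]]
ft_force: [-5.7, 4.1, 9.2]
finger_gap: 0.096
17.05 [0.60118212 0.29107451 0.2388791 ] [[-0.465, -0.885, 0.005], [-0.885, 0.465, 0.005], [-0.007, -0.002, -1.0]] 0.09550860076876468 [-5.7  4.1  9.2] [ 0.52  1.2  -0.04] [ 20.3  33.5  30.1  86.2   0.2 -42. ]
arm-based angle deg 46.353979456748036 radius 0.19111156653713093
scene 758 hood surf angle (mode, med) 47 47.3 758
side 496 hood surf angle (mode, med) 45 45.3 496
```

View pics/scene_a.png

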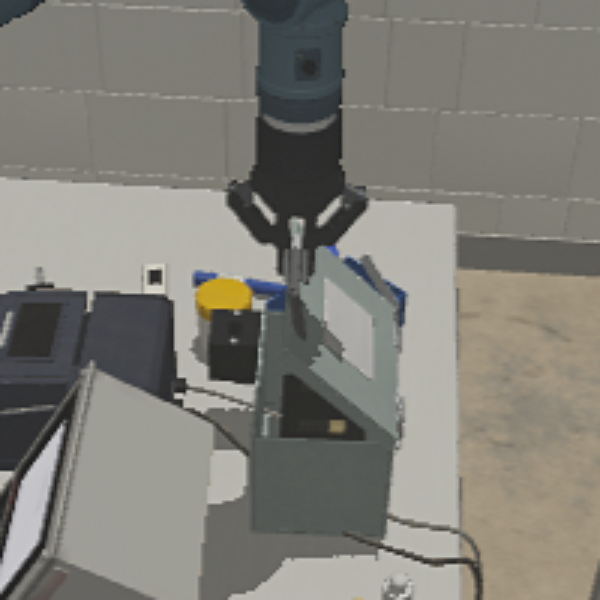

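View pics/side_a.png

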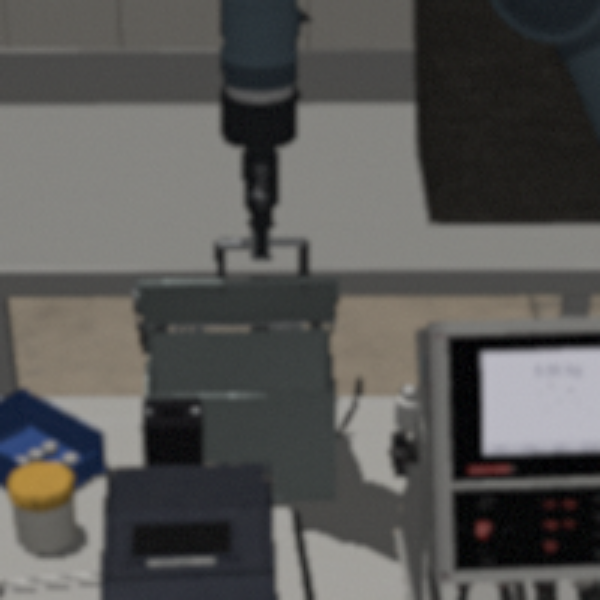

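The hood is at about 46° by both the arm pose and the cameras, and the bar is still held. I'll continue gently to about 65.5°.

```bash
python3 -m crank '[{"gripper":0,"travel":[0,-5.5,-3.5],"angular":[0,0,0]},{"gripper":0,"travel":[0,-10.9,-6.6],"angular":[0,0,0]},{"gripper":0,"travel":[0,-16.5,-9.7],"angular":[0,0,0]},{"gripper":0,"travel":[0,-22.3,-12.5],"angular":[0,0,0]},{"gripper":0,"travel":[0,-31.1,-16.4],"angular":[0,0,0]},{"gripper":0,"travel":[0,-40,-19.8],"angular":[0,0,0]},{"gripper":0,"travel":[0,-46.1,-21.8],"angular":[0,0,0]},{"gripper":0,"travel":[0,-52.2,-23.6],"angular":[0,0,0]},{"gripper":0,"travel":[0,-56.9,-24.8],"angular":[0,0,0]},{"gripper":0,"travel":[0,-56.9,-24.8],"angular":[0,0,0]},{"gripper":0,"travel":[0,-56.9,-24.8],"angular":[0,0,0]},{"gripper":0,"travel":[0,-56.9,-24.8],"angular":[0,0,0]}]' 30
python3 ang.py b
```

```text
clock: 18.35
tool_pos: [0.6523, 0.2643, 0.265]
tool_rot: [[-0.465, -0.885, 0.008], [-0.885, 0.465, 0.005], [-0.008, -0.004, -1.0]]
ft_force: [-0.5, 1.9, 5.1]
finger_gap: 0.103
18.35 [0.6523169  0.26431345 0.26497867] [[-0.465, -0.885, 0.008], [-0.885, 0.465, 0.005], [-0.008, -0.004, -1.0]] 0.10332958594841879 [-0.5  1.9  5.1] [ 0.36  0.27 -0.03] [ 16.8  40.4  46.4  95.4   0.2 -45.5]
arm-based angle deg 65.3373603458321 radius 0.19215364337998123
scene 345 hood surf angle (mode, med) 67 67.5 345
side 1060 hood surf angle (mode, med) 65 65.4 1055
```

View pics/scene_b.png

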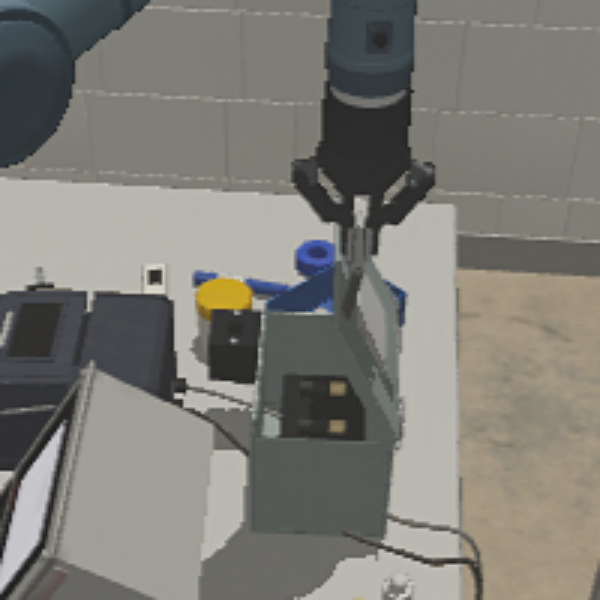

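View pics/side_b.png

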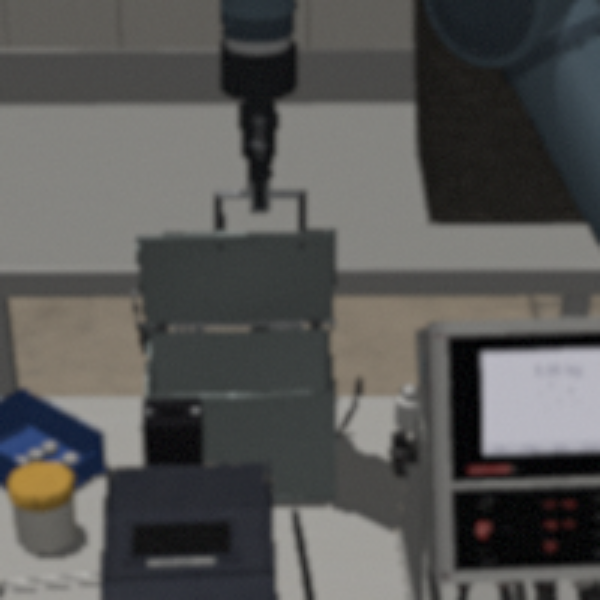

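The hood is at about 65.5° (1.14 rad), past balance, held and still. I'll ease it back to 50°.

```bash
python3 -m crank '[{"gripper":0,"travel":[0,4.5,1],"angular":[0,0,0]},{"gripper":0,"travel":[0,10.8,3],"angular":[0,0,0]},{"gripper":0,"travel":[0,17,5],"angular":[0,0,0]},{"gripper":0,"travel":[0,22.9,7.2],"angular":[0,0,0]},{"gripper":0,"travel":[0,29,9.7],"angular":[0,0,0]},{"gripper":0,"travel":[0,34.6,12.3],"angular":[0,0,0]},{"gripper":0,"travel":[0,40.4,15.2],"angular":[0,0,0]},{"gripper":0,"travel":[0,44,17],"angular":[0,0,0]},{"gripper":0,"travel":[0,46,18.1],"angular":[0,0,0]},{"gripper":0,"travel":[0,46,18.1],"angular":[0,0,0]},{"gripper":0,"travel":[0,46,18.1],"angular":[0,0,0]},{"gripper":0,"travel":[0,46,18.1],"angular":[0,0,0]},{"gripper":0,"travel":[0,46,18.1],"angular":[0,0,0]}]' 30
python3 ang.py c
python3 - <<'E'
from plant import r, vision
import cv2,numpy as np
from h import *
p=vision.snapshot("scene"); cv2.imwrite("pics/full_c.png",cv2.resize(p["pixels"][200:400,200:420],None,fx=3,fy=3)[:,:,::-1])
print([(d["centre"],d["score"],ray(p,d["centre"],.04).round(3)) for d in vision.landmark_of(p,"plug_grip")])
print([(d["centre"],d["score"],ray(p,d["centre"],0).round(3)) for d in vision.landmark_of(p,"test_weight_1")])
E
```

```text
clock: 19.75
tool_pos: [0.6118, 0.2856, 0.2465]
tool_rot: [[-0.465, -0.885, 0.007], [-0.885, 0.465, 0.005], [-0.008, -0.004, -1.0]]
ft_force: [1.7, 1.1, -0.2]
finger_gap: 0.103
19.75 [0.61177566 0.28557051 0.24653895] [[-0.465, -0.885, 0.007], [-0.885, 0.465, 0.005], [-0.008, -0.004, -1.0]] 0.10338490631607941 [ 1.7  1.1 -0.2] [-0.01 -0.31  0.04] [ 19.6  34.6  33.1  88.    0.1 -42.7]
arm-based angle deg 50.56389277408957 radius 0.19163812375666234
scene 663 hood surf angle (mode, med) 51 51.7 662
side 628 hood surf angle (mode, med) 49 49.8 628
[([314.9, 314.6], 0.68, array([ 0.435, -0.049,  0.04 ])), ([232.1, 159.0], 0.43, array([0.438, 0.658, 0.04 ]))]
[([352.3, 260.5], 0.65, array([0.627, 0.095, 0.   ])), ([338.1, 276.9], 0.48, array([0.56 , 0.059, 0.   ]))]
```

View pics/scene_c.png

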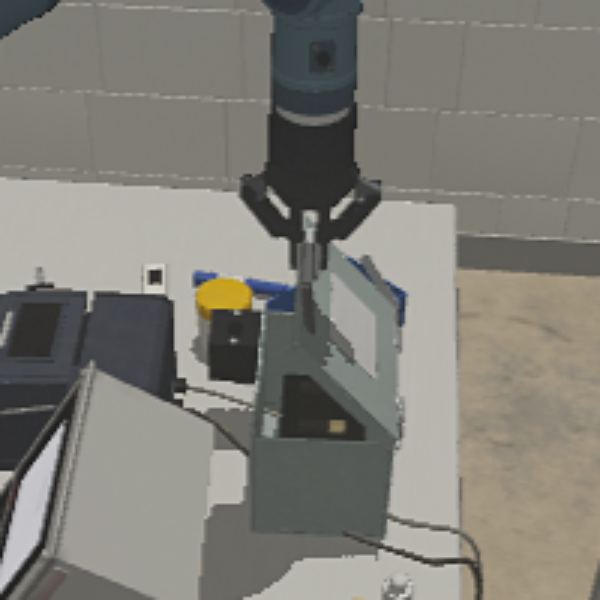

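View pics/full_c.png

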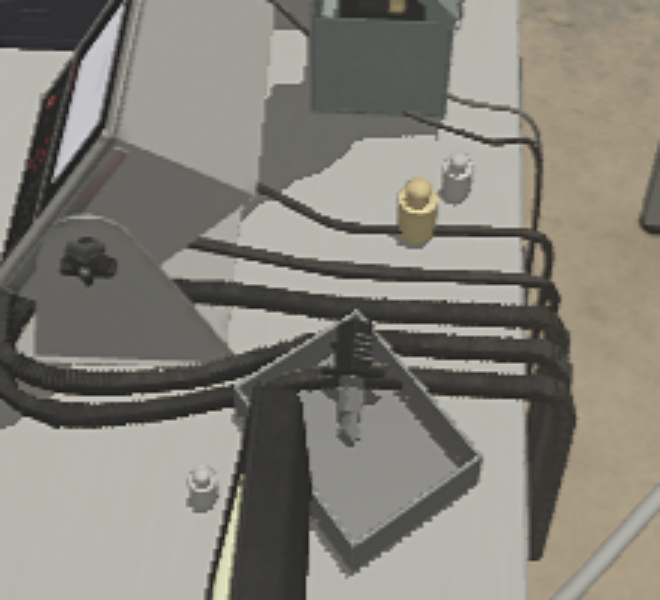

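The hood stands at about 50.5°, held, with the plug lying in the tray (crop 350,370) and both weights where they were. I'll check it is still and then hand in.

```bash
python3 -m crank '[{"gripper":0,"travel":[0,0,0],"angular":[0,0,0]},{"gripper":0,"travel":[0,0,0],"angular":[0,0,0]},{"gripper":0,"travel":[0,0,0],"angular":[0,0,0]}]' 30
python3 - <<'E'
from plant import r
s=r.state();print(s["clock"],s["tool_pos"],abs(s["joint_velocities"]).max(),s["finger_gap"])
print(r.finish_job())
E
```

```text
clock: 20.3
tool_pos: [0.6118, 0.2856, 0.2466]
tool_rot: [[-0.465, -0.885, 0.007], [-0.885, 0.465, 0.005], [-0.008, -0.004, -1.0]]
ft_force: [1.6, -0.4, -1.2]
finger_gap: 0.103
20.3 [0.61177314 0.28560202 0.24655013] 0.11325096448954323 0.10257377590497012
the job is handed in; nothing more can be done
None
```

The job is handed in at about 20 s, with no verdict reported. I pulled the plug straight up out of its socket with the hood shut and put it in the tray. I then raised the hood to about 65.5° and eased it back to about 50.5°, still gripping the bar.

**Last checks**
- **Hood:** the arm pose gave 50.6°, the scene camera 51.7° and the side camera 49.8°, about ten degrees below balance. The arm was still, and the fingers were stopped on the bar at 0.10 with a 30 N grip.
- **Plug:** its grip point is about (+39, +56) mm in the tray frame at roughly 40 mm height, let go and well away from the hood.
- **Test weights:** neither showed a visible shift in the pictures. The network's position for the steel one moved about 10 mm between readings, which I took as detection noise.

**What went wrong or disagreed**
- **Missed first grasp:** the fingertips turned out to be about 42 mm above the reported TCP, so the first grasp closed in the air over the plug. All three cameras showed it, and I allowed for it afterwards.
- **Plug turned:** the plug stood about 7.5° off the case's line, so I turned the jaws to match.
- **Plug tipped over:** I set it down upright, but it fell over inside the tray after release. It lies within the limits.

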